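# Set a dough sheeter's roller gap on a 7 mm gauge blade

### The arm

A 6-joint arm with a two-finger parallel gripper is mounted at the origin on a cart in front of the work surface, level with it; the furniture and walls round the work are solid. World frame = base frame: x ahead of the robot, y to its left, z up, the work surface at z = 0. Lengths are in m, angles in rad, forces in N, time in s.
With the tool pointing down it reaches from about 0.35 to 0.975 m from the base axis. Payload 4.9 kg.
Tool frame: the origin (TCP) lies at the centre of the arm's flange, where the gripper is bolted on; the fingertips stand 173 mm ahead of it and the grasp point (between the pads) lies 155 mm ahead of it (ctrl.finger_overhang is the distance from the TCP to the fingertips, in m); z points along the fingers, y is the direction in which the jaws open and shut (so a half turn about z gives the same grasp; the last joint's range is limited). The gripper opens to 85 mm and grips with 20 to 120 N. Pads are 22 mm wide; open, the fingers measure 114 mm over their backs; the gripper's body (76 mm by 85 mm) begins 54 mm behind the grasp point. The pads swing forward as they close: fully open they stand 13 mm farther back than shut.
Start: joints at [1.094, 0.053, 1.613, -0, 1.476, -0.119], TCP at [0.219, 0.585, 0.405] pointing down, gripper open.
Joint ranges: [-3.01, 3.01], [-1.01, 2.22], [0.06, 2.58], [-1.02, 4.17], [0.09, 2.62], [-3.14, 3.14]. Speed limits (rad/s): [2.57, 2.57, 3.14, 3.14, 3.14, 3.14].

### API

Orientations are given as a rotation vector (axis times angle).
In Python, from station import ctrl, eyes, spotter gives the robot as it stands.
- The arm moves only by the shell command python3 -m crank 'ROWS' [FORCE]. ROWS is JSON, a list of rows, each a list of 7 numbers: the turn, a rotation vector about the tool's x, y, z in rad, then the shift along the tool's x, y, z in mm, then the closure, from -1 (fully open) to 1 (shut). A call has 1 to 8 rows; each row shifts and turns the pose as measured when the row begins, along the tool's axes as they then stand; what a row does not reach is not made up. A row lasts 1/12 s, in which the tool goes at most 41.7 mm and 7.16 degrees, less where a joint would pass 70% of its speed; a pose out of reach is approached as far as the arm can. A call is refused whole if a number of a shift passes 41.7 or a number of a turn 0.125, either way. A call with a gripper value outside its range is refused whole. The fingers move at their own pace and stop on an object; FORCE is the grip in N (left out, the last holds). Time passes only in rows, so rows that do not move let the fingers close. It gives the time, the measured TCP pose, the force and the opening at its end, in the units of the state.
- ctrl.get_obs(): the state, without advancing time (a new reading comes with each control period).
- eyes.get_image(name): name is "scene" or "top" or "wrist"; returns a dict with "image" (480x640x3 uint8, red, green, blue), "vertical_fov" (degrees; the focal length in pixels is half the picture's height over the tangent of half this angle, whatever the lens; pixels are square), "cx", "cy" (the principal point, pixels), "rvec" (rotation vector, rad) and "tvec" (3), from world to camera coordinates, as OpenCV has them; the wrist camera has in their place "mount" (4x4, takes a point from camera to tool coordinates, whose origin is the TCP and whose axes are the flange's). Camera axes: x right, y down, z forward; pixel columns grow to the right and rows downward; lengths in m; the calibration is good to about 2 mm. A picture is of the moment at which its call begins: read the wrist's pose just before it. There is no depth.
- ctrl.finish_job(): hands the job in, once; it reports no verdict.
Trained networks look in a picture, given as the dict that the camera call returned (one of the last four; its "shot" number tells which), for a name from the list of things; names that differ only in an ending like _2 or _b are one class to them, and where a whole thing is asked for, a point or a joint stands for the part that bears it (a point fixed in the world has none). Each returns a list of dicts, best first, with "confidence" (0 to 1); they miss things now and then, are a little off and sometimes report something else, mostly with a low value. They report only what shows in the picture. A call takes as long as a camera call.
- spotter.look_for(query, picture): "centre" ([x, y, z] in m, in world coordinates, good to about 4 mm: the middle of the surface that is visible of it).
- spotter.outline_of(query, picture): "region" (480x640 bool, what is visible of it).
- spotter.mark_of(query, picture): "centre" ([x, y, z] in m, in world coordinates, good to about 4 mm: a listed point, or the origin of a listed thing).
The state is a dict: "t": time; "q": joint angles; "dq": joint speeds; "effort": joint torques, N m; "tool_pos": TCP position; "tool_rot": TCP orientation; "contact_force": force on the tool from outside, world axes, zero at the start; "wrist_torque": the same for the moment, N m; "opening": finger opening in m.
Only numpy, scipy, OpenCV 4.12 (cv2) and the standard library are available. Lean on these libraries where they do the work, as an engineer would, in place of code of your own. Each camera call takes 0.05 s, during which the arm holds its last target.

### The job

The next dough must be rolled as thick as the gauge in the small wooden tray: lay its blade flat on the sheeter's feed table, slide it in squarely between the open rollers until the red line across the blade is under the front edge of the roller cover, and let go of it. Then pull the red-handled lever towards you until the top roller rests on the blade, and let go of the lever. Draw the gauge out again without disturbing the setting and lay it back in its tray, and do not push the mug, the star cutter or the red sprinkle tub about.

Things in the scene. Friction and masses are not known exactly. Their poses are not given: they have to be found in the camera images.
- sheeter: white bench dough sheeter, fixed, 270 mm deep, 215 mm wide, grey motor on its left cheek (to y = +126 mm). Origin on the table under the nip, where the two rollers are closest; +x along the feed, away from the operator, +y left. Feed table: flat metal plate, top at z = 85 mm, level with the lower roller's top, x = -159 to -15 mm, 148 mm wide between side flanges 11 mm high.
- cover_edge (a point): depth mark: point of the feed table's top straight under the front face of the roller cover's lip, mid-width (sheeter x = -32, y = 0, z = 85 mm; axes as the sheeter). The lip's lower edge is 22 mm above the table, the cover's top at z = 153 mm. The red line belongs here within 8 mm; the blade's tip is then 28 mm past the nip, where nothing stops it.
- guard_bar (a point): middle of the outermost bar of the wire finger guard (sheeter x = -100, z = 235 mm, bar along y from -80 to 80 mm). The guard slopes from here down to the cover's top edge (x = -30, z = 155 mm). Above the feed table a gripper fits only when leaned back towards the operator, under this guard.
- gauge: thickness gauge, loose, about 0.4 kg: steel blade 120 x 50 x 7 mm, red line across its middle, cranked blue handle at its rear. Origin at the middle of the blade's underside, under the line; +x to the tip (60 mm ahead), z up. The handle leaves the blade's top at x = -48 mm, 90 mm long, leaning back 40 degrees from vertical (direction (-0.643, 0, 0.766)).
- gauge_grip (a point): middle of the blue grip (gauge x = -83, y = 0, z = 49 mm; axes as the gauge). The grip is 70 mm long, 24 mm wide across y, 16 mm thick. Hold it here across y, the fingers pointing down along the handle, that is leaned 40 degrees.
- gauge_tray: fixed shallow wooden tray where the gauge lies, outer 156 x 86 mm, inner 142 x 72 mm, walls 14 mm high. Origin under its centre, +x along its length, away from the operator; floor 7 mm above the table. The gauge lies in it with its middle at the centre and its tip to +x.
- lever (a joint): setting lever on the sheeter's right, rad: 0 leaning back (rollers open), grows as its handle is pulled towards the operator, to 1.4. An eccentric moves the top roller: gap in mm about 9 + 10 sin(2.443 + angle): 15 at 0, 12 at 0.4, 7 at 0.90. Friction of about 1 N at the handle keeps it where it is left. It stops hard when the roller meets the blade; 5 N is ample.
- lever_grip (a point): middle of the red lever handle: a round bar along the sheeter's y, 20 mm thick, 66 mm long, sticking out to the right from the lever arm, 110 mm from the pivot. Closed fingers held behind it, pointing down, can pull it.
- lever_pivot (a point): point on the lever's axis (along the sheeter's y) in the plane of lever_grip; the handle sweeps a 110 mm circle over it: at 0 rad it leans 20 degrees back from upright (to sheeter +x), then moves over the top towards the operator (-x).
- top_axis (a point): middle of the top roller's axis; the gap between the rollers is its distance from low_axis less 44 mm
- low_axis (a point): middle of the lower roller's axis, 22 mm below the feed table's level (44 mm roller, turns freely)
- top_roller: the top roller, white, 44 mm in diameter, 150 mm long, turns freely
- mug: white mug 83 x 108 mm, 68 mm tall, a loose bystander; origin under its centre
- star_cutter: star biscuit cutter 57 x 55 mm, 22 mm tall, a loose bystander; origin under its centre
- red_tub: red sprinkle tub with a white cap, 44 mm wide, 70 mm tall, a loose bystander; origin under its centre

How it is judged:
On the way, in this order (a step that is already met when the one before it is completed fails the run):
1. with the rollers still open, the gauge lies flat on the feed table, square to the rollers within 0.2 rad, red line within 8 mm of the cover's front edge, and is let go (x of gauge in the frame of cover_edge between -0.008 and 0.008 m and y of gauge in the frame of cover_edge between -0.05 and 0.05 m and z of gauge in the frame of cover_edge between -0.004 and 0.006 m and angle between the x axis of gauge and the x axis of sheeter, either way round below 0.2 rad and contact force between the fingers and gauge below 0.1 N and distance between top_axis and low_axis between 0.053 and 0.074 m), for 0.2 s.
2. the top roller rests on the blade (gap 5.5 to 8.5 mm), the gauge still at its depth and both gauge and lever let go (x of gauge in the frame of cover_edge between -0.008 and 0.008 m and y of gauge in the frame of cover_edge between -0.05 and 0.05 m and z of gauge in the frame of cover_edge between -0.004 and 0.006 m and angle between the x axis of gauge and the x axis of sheeter, either way round below 0.2 rad and contact force between the fingers and gauge below 0.1 N and contact force between the fingers and sheeter below 0.1 N and contact force between gauge and top_roller above 1 N and distance between top_axis and low_axis between 0.0495 and 0.0525 m), for 0.2 s.
At the end, for the whole second after the job is handed in: the gauge lies flat in its tray (within 20 mm of its centre), released and at rest, and the gap between the rollers is still 5.5 to 8.5 mm (distance between top_axis and low_axis between 0.0495 and 0.0525 m and contact force between the fingers and gauge below 0.1 N and horizontal distance between gauge and gauge_tray below 0.02 m and z of gauge in the frame of gauge_tray between 0.003 and 0.011 m and angle between gauge's own z axis and vertical below 0.08 rad and linear speed of gauge below 0.02 m/s); the robot touches nothing.
It fails at once if the mug, the star cutter or the red tub pushed more than 30 mm (distance of any of mug, star_cutter, red_tub from where it was at the start of the episode above 0.03 m).
It also fails if it takes over 72 s, if anything falls off the work surface, if the arm or the gripper's body presses on something with over 40 N, if the wrist force passes 120 N, or if a joint passes its speed limit or range.

## Working session

There is one attempt and no reset: what is moved stays moved. The work goes in short steps, Python scripts to look and compute and a shell command to move; the robot and the scene stay as the last step left them, time stands still between calls to the robot, and variables do not carry over. Pictures are saved under pics/ and viewed, and the job is handed in when it is done.

```bash
ls; mkdir -p pics
cat > h.py <<'E'
import numpy as np, cv2
from scipy.spatial.transform import Rotation as R
from station import ctrl, eyes, spotter
def save(p,n): cv2.imwrite('pics/'+n+'.png',p['image'][:,:,::-1])
def st():
    o=ctrl.get_obs(); return o
E
python3 - <<'E'
from h import *
o=st(); print(o['t'],o['tool_pos'],o['tool_rot'],o['opening'])
for n in ('scene','top'):
    p=eyes.get_image(n); save(p,n+'0')
    for q in ['cover_edge','guard_bar','gauge','gauge_grip','gauge_tray','lever_grip','lever_pivot','top_axis','low_axis','sheeter','mug','star_cutter','red_tub']:
        r=spotter.mark_of(q,p)
        print(n,q,[(np.round(a['centre'],3).tolist(),round(a['confidence'],2)) for a in r[:2]])
print(st()['t'])
E
```

```text
pics
0.0 [0.21875373 0.5851942  0.40347375] [-5.58925466e-01 -3.09089587e+00  3.00936960e-03] 0.08517398385033935
scene cover_edge [([0.636, -0.007, 0.084], 0.95)]
scene guard_bar [([0.568, 0.004, 0.238], 0.73)]
scene gauge [([0.574, 0.285, 0.008], 0.68)]
scene gauge_grip [([0.493, 0.276, 0.057], 0.66)]
scene gauge_tray [([0.577, 0.293, -0.002], 0.82)]
scene lever_grip [([0.689, -0.151, 0.222], 0.82)]
scene lever_pivot [([0.658, -0.149, 0.12], 0.66), ([0.578, 0.291, 0.0], 0.54)]
scene top_axis []
scene low_axis [([0.669, -0.007, 0.062], 0.58)]
scene sheeter [([0.665, -0.006, 0.0], 0.95), ([0.575, 0.284, 0.006], 0.42)]
scene mug [([0.51, -0.332, -0.002], 0.71), ([0.57, 0.005, 0.237], 0.57)]
scene star_cutter [([0.382, -0.099, -0.001], 0.53)]
scene red_tub [([0.747, 0.297, 0.005], 0.52)]
top cover_edge [([0.637, -0.005, 0.082], 0.64)]
top guard_bar [([0.57, 0.006, 0.236], 0.77), ([0.668, -0.009, 0.061], 0.5)]
top gauge [([0.574, 0.289, 0.007], 0.95)]
top gauge_grip [([0.493, 0.276, 0.059], 0.95), ([0.668, -0.009, 0.063], 0.22)]
top gauge_tray [([0.571, 0.289, -0.003], 0.62)]
top lever_grip [([0.691, -0.149, 0.22], 0.9), ([0.668, -0.008, 0.059], 0.3)]
top lever_pivot [([0.659, -0.146, 0.113], 0.72)]
top top_axis []
top low_axis []
top sheeter [([0.579, 0.288, 0.005], 0.74), ([0.667, -0.011, 0.0], 0.65)]
top mug [([0.515, -0.331, -0.005], 0.64)]
top star_cutter [([0.38, -0.096, 0.003], 0.47), ([0.694, -0.151, 0.221], 0.4)]
top red_tub [([0.749, 0.295, -0.0], 0.67)]
1.4
```

View pics/scene0.png

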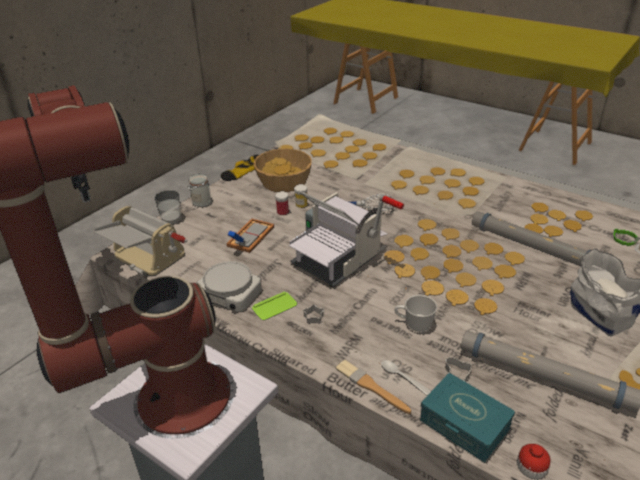

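View pics/top0.png

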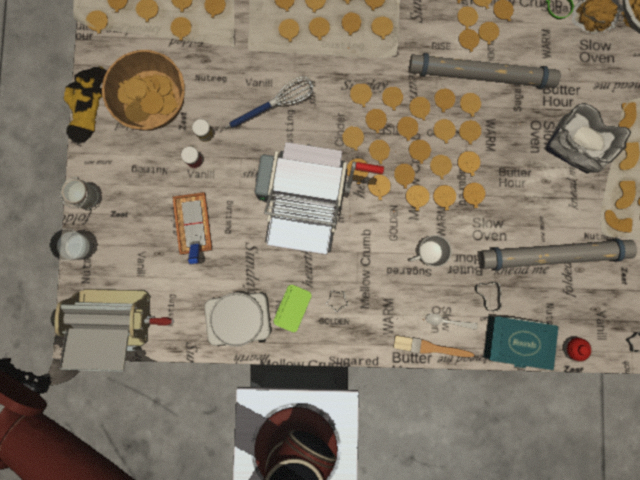

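The scene and top views agree with the given geometry: the gauge is in its tray at about (185,225) in the top view, the sheeter is at (305,200), and the red lever is at (368,168). I'll write a helper that gives the remaining motion in tool axes and start by approaching the gauge.

```bash
cat >> h.py <<'E'
def Rz(a): return R.from_euler('z',a)
def lean(yaw,l=40,flip=1):
    l=np.radians(l); z=np.array([np.sin(l),0,-np.cos(l)]); y=np.array([0,flip,0.]); x=np.cross(y,z)
    return Rz(yaw)*R.from_matrix(np.array([x,y,z]).T)
def rem(Rt,grasp,back=0.,ov=.155):
    """remaining: rotation (tool axes) and grasp-point shift, in current tool axes and target tool axes"""
    o=st(); Rc=R.from_rotvec(o['tool_rot']); z=Rt.as_matrix()[:,2]
    tcp=np.array(grasp)-(ov+back)*z
    d=tcp-o['tool_pos']
    print('rot',np.round((Rc.inv()*Rt).as_rotvec(),3),'mm cur axes',np.round(1e3*Rc.inv().apply(d),1),'mm target axes',np.round(1e3*Rt.inv().apply(d),1),'world',np.round(1e3*d,1))
    print('t',round(o['t'],2),'tcp',np.round(o['tool_pos'],4),'F',np.round(o['contact_force'],1),'open',round(o['opening'],4),'q',np.round(o['q'],2))
E
python3 - <<'E'
from h import *
Rc=R.from_rotvec(st()['tool_rot']); print(Rc.as_matrix().round(2))
for f in (1,-1): rem(lean(.14,40,f),[.493,.276,.057],.08)
p=eyes.get_image('wrist'); print(p['mount'],p['vertical_fov'])
p=eyes.get_image('top')
c=p['image'][150:290,150:400]; cv2.imwrite('pics/topcrop.png',cv2.resize(c,None,fx=3,fy=3,interpolation=cv2.INTER_CUBIC)[:,:,::-1])
# project check
def pr(P): return cv2.projectPoints(np.array(P,float),p['rvec'],p['tvec'],np.array([[240/np.tan(np.radians(p['vertical_fov']/2)),0,p['cx']],[0,240/np.tan(np.radians(p['vertical_fov']/2)),p['cy']],[0,0,1]]),None)[0].reshape(-1,2)
for yaw in (-.1,-.14,-.18):
    Rm=Rz(yaw); print(yaw,[ (pr([np.array([.666,-.008,0])+Rm.apply(q)])[0].round(0)-[150,150])*3 for q in ([-.1,.08,.235],[-.1,-.08,.235],[-.159,.074,.085],[-.159,-.074,.085])])
for yaw in (.1,.14,.18):
    Rm=Rz(yaw); print(yaw,[ (pr([np.array([.574,.289,0])+Rm.apply(q)])[0].round(1)-[150,150])*3 for q in ([-.078,.043,.014],[-.078,-.043,.014],[.078,-.043,.014],[.078,.043,.014])])
E
```

```text
[[-0.94  0.35 -0.  ]
 [ 0.35  0.94 -0.  ]
 [ 0.   -0.   -1.  ]]
rot [-0.174 -0.683 -0.477] mm cur axes [-232.4 -265.9  167.7] mm target axes [  48.6 -344.6  178.1] world [ 124.6 -330.5 -167.7]
t 1.4 tcp [0.2189 0.5854 0.4047] F [ 0.8  1.1 -0. ] open 0.0853 q [ 1.09  0.05  1.61  0.    1.48 -0.12]
rot [-0.911  0.232  2.504] mm cur axes [-232.4 -265.9  167.7] mm target axes [-48.6 344.6 178.1] world [ 124.6 -330.5 -167.7]
t 1.4 tcp [0.2189 0.5854 0.4047] F [ 0.8  1.1 -0. ] open 0.0853 q [ 1.09  0.05  1.61  0.    1.48 -0.12]
[[-1.25611872e-03 -9.60843747e-01 -2.77087921e-01  6.99276269e-02]
 [ 9.99998999e-01 -1.02663876e-03 -9.73257974e-04 -9.48365277e-05]
 [ 6.50679639e-04 -2.77088866e-01  9.60844075e-01  3.10515349e-02]
 [ 0.00000000e+00  0.00000000e+00  0.00000000e+00  1.00000000e+00]] 58.13980689363473
-0.1 [array([348., 195.]), array([561., 222.]), array([357., 288.]), array([534., 309.])]
-0.14 [array([345., 189.]), array([555., 225.]), array([351., 282.]), array([525., 312.])]
-0.18 [array([339., 183.]), array([549., 228.]), array([345., 279.]), array([519., 315.])]
0.1 [array([ 84.6, 312.3]), array([183.3, 305.1]), array([173.4, 129.3]), array([ 75.6, 135.9])]
0.14 [array([ 88.2, 313.8]), array([186.6, 303. ]), array([169.5, 127.8]), array([ 72.3, 138.3])]
0.18 [array([ 92.1, 315.3]), array([189.9, 300.6]), array([165.9, 126.3]), array([ 69. , 140.7])]
```

View pics/topcrop.png

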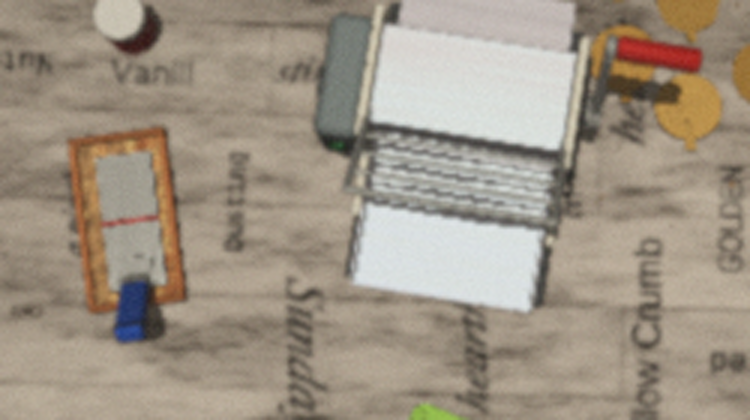

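```bash
python3 -m crank '[[-0.025,-0.098,-0.068,0,0,0,-1],[-0.025,-0.098,-0.068,0,0,0,-1],[-0.025,-0.098,-0.068,0,0,0,-1],[-0.025,-0.098,-0.068,0,0,0,-1],[-0.025,-0.098,-0.068,0,0,0,-1],[-0.025,-0.098,-0.068,0,0,0,-1],[-0.025,-0.098,-0.068,0,0,0,-1]]' 60
python3 -c "
from h import *
rem(lean(.14),[.493,.276,.057],.08)"
```

```text
t: 2.08
tool_pos: [0.2202, 0.5858, 0.4059]
tool_rot: [-0.185, 2.416, 0.064]
contact_force: [0.5, -0.4, -0.1]
opening: 0.0856
rot [0.004 0.021 0.011] mm cur axes [  58.1 -345.   175.4] mm target axes [  50.5 -344.8  178.1] world [ 123.2 -330.9 -168.9]
t 2.08 tcp [0.2202 0.5858 0.4059] F [ 0.5 -0.4 -0.1] open 0.0856 q [ 1.19 -0.    1.71 -0.68  1.12 -0.33]
```

```bash
python3 -m crank '[[0,0.01,0,0,-40,5,-1],[0,0.01,0.01,0,-40,5,-1],[0,0,0,0,-40,5,-1],[0,0,0,5,-40,15,-1],[0,0,0,5,-35,20,-1],[0,0,0,5,-35,20,-1],[0,0,0,5,-35,20,-1],[0,0,0,5,-30,20,-1]]'
python3 -c "
from h import *
rem(lean(.14),[.493,.276,.057],.08)"
```

```text
t: 2.75
tool_pos: [0.3156, 0.3004, 0.3065]
tool_rot: [-0.193, 2.424, 0.084]
contact_force: [0.1, 0.2, 0.0]
opening: 0.0855
rot [0.021 0.013 0.011] mm cur axes [ 29.9 -50.   65.4] mm target axes [ 28.4 -48.9  66.9] world [ 27.8 -45.5 -69.5]
t 2.75 tcp [0.3156 0.3004 0.3065] F [0.1 0.2 0. ] open 0.0855 q [ 0.67 -0.49  2.28 -0.47  0.76 -0.82]
```

```bash
python3 -m crank '[[0.02,0.01,0.01,10,-17,22,-1],[0,0,0,10,-17,22,-1],[0,0,0,9,-16,22,-1],[0,0,0,0,0,0,-1]]'
python3 -c "
from h import *
rem(lean(.14),[.493,.276,.057],.08)
o=st(); Rc=R.from_rotvec(o['tool_rot'])
p=eyes.get_image('wrist'); save(p,'w1')
for q in ['gauge','gauge_grip','gauge_tray']:
  print(q,[(np.round(a['centre'],4).tolist(),round(a['confidence'],2)) for a in spotter.mark_of(q,p)[:2]])
"
```

```text
t: 3.08
tool_pos: [0.344, 0.2462, 0.232]
tool_rot: [-0.16, 2.438, 0.057]
contact_force: [-0.0, -0.2, -1.4]
opening: 0.0855
rot [-0.006  0.001 -0.006] mm cur axes [-3.7  8.7 -3.5] mm target axes [-3.8  8.7 -3.4] world [-0.5  8.7  5. ]
t 3.08 tcp [0.344  0.2462 0.232 ] F [-0.  -0.2 -1.4] open 0.0855 q [ 0.5  -0.42  2.37 -0.45  0.58 -0.9 ]
gauge [([0.5739, 0.288, 0.0085], 0.6)]
gauge_grip [([0.4928, 0.2767, 0.0595], 0.81)]
gauge_tray []
```

View pics/w1.png

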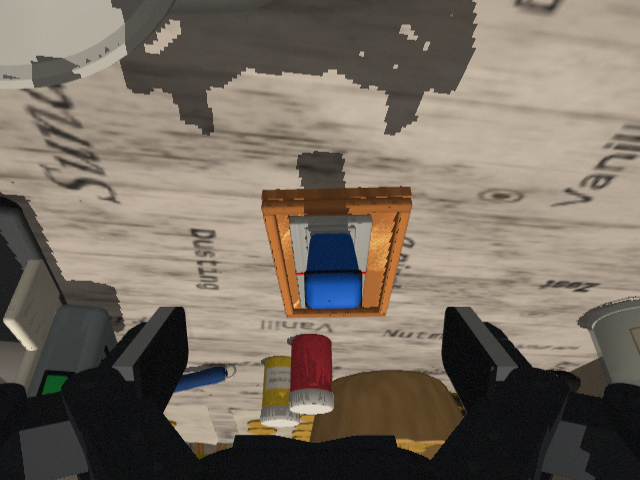

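The wrist view shows the blue grip at (333,280). The fingers are centred on x≈315, so about 9 mm of +y is left, and the red line is level, so the yaw is right.

```bash
python3 -m crank '[[0,0,0,-3.5,9,0,-1],[0,0,0,0,0,25,-1],[0,0,0,0,0,25,-1],[0,0,0,0,0,18,-1],[0,0,0,0,0,0,-1]]'
python3 -c "
from h import *
rem(lean(.142),[.4925,.2767,.0575])
p=eyes.get_image('wrist'); save(p,'w2')
"
```

```text
t: 3.7
tool_pos: [0.3952, 0.2747, 0.2014]
tool_rot: [-0.172, 2.403, 0.085]
contact_force: [-0.4, 0.6, -0.5]
opening: 0.0853
rot [ 0.015  0.036 -0.004] mm cur axes [ 19.  -12.1  16.5] mm target axes [ 18.5 -11.8  17.3] world [ -1.3 -12.1 -25.1]
t 3.7 tcp [0.3952 0.2747 0.2014] F [-0.4  0.6 -0.5] open 0.0853 q [ 0.5  -0.18  2.25 -0.57  0.42 -0.77]
```

View pics/w2.png

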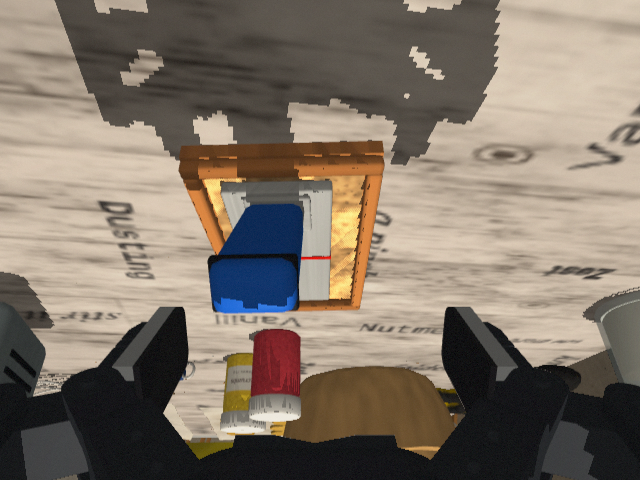

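```bash
python3 -m crank '[[0.007,0.018,0,9,-6,0,-1],[0.007,0.018,0,9,-5,0,-1],[0,0,0,0,0,0,-1]]'
python3 -c "
from h import *
rem(lean(.142),[.4925,.2767,.0575])
"
```

```text
t: 4.0
tool_pos: [0.3823, 0.2636, 0.1938]
tool_rot: [-0.171, 2.435, 0.07]
contact_force: [-1.0, -0.3, 0.3]
opening: 0.0857
rot [ 0.004  0.004 -0.003] mm cur axes [ 2.7 -2.7 20.7] mm target axes [ 2.6 -2.6 20.7] world [ 11.6  -1.  -17.5]
t 4.0 tcp [0.3823 0.2636 0.1938] F [-1.  -0.3  0.3] open 0.0857 q [ 0.49 -0.21  2.29 -0.53  0.45 -0.81]
```

```bash
python3 -m crank '[[0,0,0,3,-3,10,-1],[0,0,0,0,0,9,-1],[0,0,0,0,0,0,-1]]'
python3 -c "
from h import *
rem(lean(.142),[.4925,.2767,.0575])
p=eyes.get_image('wrist'); save(p,'w3')
"
```

```text
t: 4.25
tool_pos: [0.3918, 0.2618, 0.1782]
tool_rot: [-0.172, 2.43, 0.073]
contact_force: [0.0, 0.8, 0.9]
opening: 0.0853
rot [ 0.006  0.009 -0.003] mm cur axes [-0.3  0.5  2.9] mm target axes [-0.4  0.5  2.9] world [ 2.1  0.8 -2. ]
t 4.25 tcp [0.3918 0.2618 0.1782] F [0.  0.8 0.9] open 0.0853 q [ 0.48 -0.16  2.28 -0.57  0.4  -0.78]
```

View pics/w3.png

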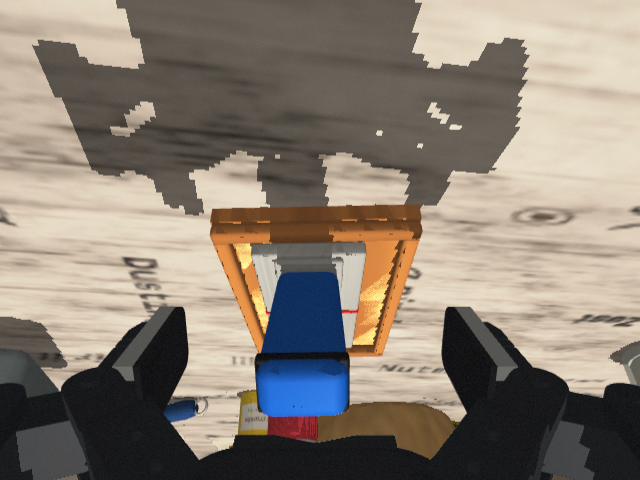

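Compared with the finger midline (x≈315), the handle at (303,385) is about 3 mm towards -y. I'll correct that and close.

```bash
python3 -m crank '[[0.005,0.008,0,0,-3,3,-1],[0,0,0,0,0,0,0.3],[0,0,0,0,0,0,1],[0,0,0,0,0,0,1],[0,0,0,0,0,0,1],[0,0,0,0,0,0,1],[0,0,0,0,0,0,1]]' 60
python3 -c "
from h import *
rem(lean(.142),[.4925,.2767,.0575])
p=eyes.get_image('wrist'); save(p,'w4')
"
```

```text
t: 4.88
tool_pos: [0.394, 0.2586, 0.1767]
tool_rot: [-0.169, 2.438, 0.067]
contact_force: [1.8, -0.2, -1.2]
opening: 0.023
rot [ 0.001  0.001 -0.004] mm cur axes [-0.   4.   0.6] mm target axes [-0.   4.   0.6] world [-0.2  4.  -0.5]
t 4.88 tcp [0.394  0.2586 0.1767] F [ 1.8 -0.2 -1.2] open 0.023 q [ 0.47 -0.15  2.28 -0.56  0.4  -0.79]
```

View pics/w4.png

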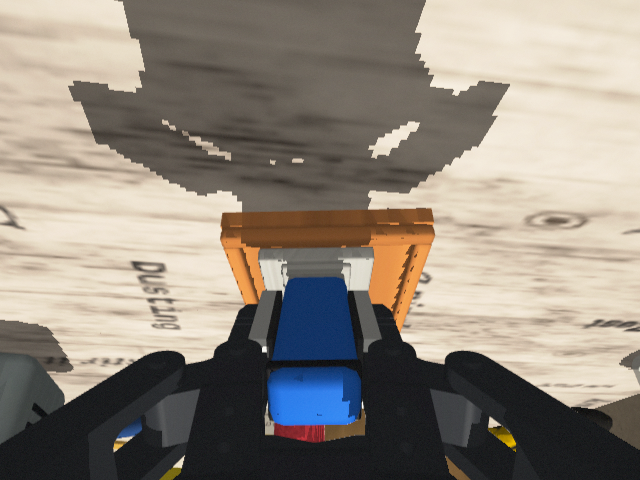

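Grasped, with the opening at 23 mm. Before retracting, I'll fit a simple kinematic model to the logged poses to see whether I can back off far enough in front of the sheeter.

```bash
cat > kin.py <<'E'
import numpy as np
from scipy.spatial.transform import Rotation as R
from scipy.optimize import least_squares
D=[([1.09,.053,1.613,0,1.476,-.119],[.2189,.5854,.4047]),([1.19,0,1.71,-.68,1.12,-.33],[.2202,.5858,.4059]),([.67,-.49,2.28,-.47,.76,-.82],[.3156,.3004,.3065]),
([.5,-.42,2.37,-.45,.58,-.9],[.344,.2462,.232]),([.5,-.18,2.25,-.57,.42,-.77],[.3952,.2747,.2014]),([.49,-.21,2.29,-.53,.45,-.81],[.3823,.2636,.1938]),([.48,-.16,2.28,-.57,.4,-.78],[.3918,.2618,.1782]),([.47,-.15,2.28,-.56,.4,-.79],[.394,.2586,.1767])]
def fk(q,p):
    r0,h,L1,e,L2,L3,a=p
    A=R.from_euler('z',q[0]); B=A*R.from_euler('y',q[1]); C=B*R.from_euler('y',q[2]); 
    E=C*R.from_euler('z',q[3]*a)*R.from_euler('y',q[4])
    t=A.apply([r0,0,h])+B.apply([0,0,L1])+C.apply([e,0,L2])+E.apply([0,0,L3])
    return t,E*R.from_euler('z',q[5]*a)
def fit():
    best=None
    for a in (1,-1):
        s=least_squares(lambda p:np.ravel([fk(q,list(p)+[a])[0]-np.array(t) for q,t in D]),[0,.3,.4,0,.4,.1])
        if best is None or s.cost<best[0]: best=(s.cost,list(s.x)+[a],s.fun)
    return best
lo=np.array([-3.01,-1.01,.06,-1.02,.09,-3.14]);hi=np.array([3.01,2.22,2.58,4.17,2.62,3.14])
E
python3 - <<'E'
from kin import *
from h import lean
c,p,f=fit(); print(np.round(p,4),np.abs(f).max())
q=D[-1][0]; t,Rf=fk(q,p); Rm=R.from_rotvec([-.169,2.438,.067]); off=Rf.inv()*Rm; print(off.as_rotvec())
def ik(T,Rt,q0):
    s=least_squares(lambda q:np.r_[(fk(q,p)[0]-T)*10,((fk(q,p)[1]*off).inv()*Rt).as_rotvec()],np.clip(q0,lo+.01,hi-.01),bounds=(lo,hi)); return s.x,s.cost
psi=-.14;d=np.array([np.cos(psi),np.sin(psi)])
ce=np.array([.6365,-.006])
for back in (0,.05,.09,.12,.14,.16):
  for dz in (0,.03,.1):
    T=np.r_[ce-d*(.1826+back),.2547+dz]; x,cst=ik(T,lean(psi),[0.1,-.3,2.3,0,.5,-.2]); print(back,dz,T.round(3),x.round(2),round(cst,5))
E
```

```text
[-0.0035  0.2426  0.434   0.0999  0.6119  0.115  -1.    ] 0.06742302893971211
[ 0.30385871 -0.31164106 -1.03894152]
0 0 [0.456 0.019 0.255] [-0.04 -0.33  2.26 -0.57  0.68 -0.66] 0.0
0 0.03 [0.456 0.019 0.285] [-0.04 -0.38  2.24 -0.53  0.74 -0.71] 0.0
0 0.1 [0.456 0.019 0.355] [-0.04 -0.47  2.18 -0.46  0.87 -0.81] 0.0
0.05 0 [0.406 0.026 0.255] [-0.03 -0.5   2.38 -0.53  0.72 -0.72] 0.0
0.05 0.03 [0.406 0.026 0.285] [-0.03 -0.55  2.35 -0.49  0.78 -0.77] 0.0
0.05 0.1 [0.406 0.026 0.355] [-0.03 -0.63  2.28 -0.43  0.92 -0.86] 0.0
0.09 0 [0.367 0.032 0.255] [-0.01 -0.65  2.47 -0.48  0.77 -0.78] 0.0
0.09 0.03 [0.367 0.032 0.285] [-0.01 -0.7   2.44 -0.45  0.83 -0.83] 0.0
0.09 0.1 [0.367 0.032 0.355] [-0.01 -0.78  2.36 -0.4   0.97 -0.91] 0.0
0.12 0 [0.337 0.036 0.255] [ 0.   -0.79  2.54 -0.44  0.82 -0.84] 0.0
0.12 0.03 [0.337 0.036 0.285] [ 0.   -0.84  2.51 -0.42  0.89 -0.88] 0.0
0.12 0.1 [0.337 0.036 0.355] [ 0.   -0.9   2.42 -0.38  1.03 -0.95] 0.0
0.14 0 [0.317 0.039 0.255] [ 0.01 -0.89  2.58 -0.41  0.88 -0.89] 7e-05
0.14 0.03 [0.317 0.039 0.285] [ 0.01 -0.94  2.55 -0.39  0.94 -0.92] 0.0
0.14 0.1 [0.317 0.039 0.355] [ 0.01 -0.99  2.46 -0.36  1.07 -0.99] 0.0
0.16 0 [0.297 0.042 0.255] [ 0.02 -0.93  2.58 -0.38  0.99 -0.93] 0.00877
0.16 0.03 [0.297 0.042 0.285] [ 0.02 -1.01  2.58 -0.38  1.01 -0.95] 0.0015
0.16 0.1 [0.297 0.042 0.355] [ 0.02 -1.01  2.46 -0.36  1.16 -1.  ] 0.0057
```

Run:
```python
from kin import *
import itertools
rots=[[-.5589,-3.0909,.003],[-.185,2.416,.064],[-.193,2.424,.084],[-.16,2.438,.057],[-.172,2.403,.085],[-.171,2.435,.07],[-.172,2.43,.073],[-.169,2.438,.067]]
for ax4,ax5 in (('z','y'),('y','z'),('y','x'),('x','y'),('z','x')):
  for s4,s5,s6 in itertools.product((1,-1),repeat=3):
    M=[]
    for (q,t),r in zip(D,rots):
        E=R.from_euler('z',q[0])*R.from_euler('y',q[1]+q[2])*R.from_euler(ax4,s4*q[3])*R.from_euler(ax5,s5*q[4])*R.from_euler('z',s6*q[5])
        M.append(E.inv()*R.from_rotvec(r))
    e=max((M[0].inv()*m).magnitude() for m in M)
    if e<.5: print(ax4,ax5,s4,s5,s6,e,M[0].as_rotvec().round(2))
```

```text
z y 1 1 1 0.011426132932855474 [0.   0.   1.57]
```

```bash
cat > kin2.py <<'E'
from kin import D,lo,hi
import numpy as np
from scipy.spatial.transform import Rotation as R
from scipy.optimize import least_squares
O=R.from_euler('z',np.pi/2)
def fk(q,p):
    r0,h,L1,e,L2,L3,f,g=p
    A=R.from_euler('z',q[0]); B=A*R.from_euler('y',q[1]); C=B*R.from_euler('y',q[2]); F=C*R.from_euler('z',q[3]); E=F*R.from_euler('y',q[4])
    return A.apply([r0,0,h])+B.apply([0,0,L1])+C.apply([e,0,L2])+F.apply([g*0,0,0])+E.apply([f,0,L3]), E*R.from_euler('z',q[5])*O
s=least_squares(lambda p:np.r_[np.ravel([fk(q,p)[0]-np.array(t) for q,t in D]),1e-3*(p-np.array([0,.3,.4,0,.4,.1,0,0]))],[0,.3,.4,0,.4,.1,0,0])
P=s.x
def ik(T,Rt,q0):
    s=least_squares(lambda q:np.r_[(fk(q,P)[0]-T)*10,((fk(q,P)[1]).inv()*Rt).as_rotvec()],np.clip(q0,lo+.01,hi-.01),bounds=(lo,hi)); return s.x,s.cost
E
python3 - <<'E'
from kin2 import *
from h import lean
print(P.round(4),np.abs(s.fun).max())
psi=-.14;d=np.array([np.cos(psi),np.sin(psi)])
ce=np.array([.6365,-.006])
for back in (0,.05,.09,.12,.14,.16):
  for dz in (0,.03,.1):
    T=np.r_[ce-d*(.1826+back),.2547+dz]; x,cst=ik(T,lean(psi),[0.1,-.3,2.3,0,.5,-.2]); print(back,dz,T.round(3),x.round(2),round(cst,5))
E
```

```text
[-0.1127  0.0597  0.3705 -0.0394  0.6199  0.0167 -0.1094  0.    ] 0.07579855743619449
0 0 [0.456 0.019 0.255] [ 0.   -0.3   2.29 -0.2   0.47 -1.28] 0.0
0 0.03 [0.456 0.019 0.285] [ 0.01 -0.33  2.26 -0.19  0.53 -1.29] 0.0
0 0.1 [0.456 0.019 0.355] [ 0.02 -0.38  2.19 -0.16  0.65 -1.32] 0.0
0.05 0 [0.406 0.026 0.255] [ 0.02 -0.47  2.41 -0.21  0.51 -1.26] 0.0
0.05 0.03 [0.406 0.026 0.285] [ 0.03 -0.5   2.38 -0.2   0.57 -1.28] 0.0
0.05 0.1 [0.406 0.026 0.355] [ 0.03 -0.54  2.3  -0.17  0.7  -1.3 ] 0.0
0.09 0 [0.367 0.032 0.255] [ 0.04 -0.62  2.51 -0.21  0.57 -1.25] 0.0
0.09 0.03 [0.367 0.032 0.285] [ 0.04 -0.65  2.48 -0.2   0.62 -1.26] 0.0
0.09 0.1 [0.367 0.032 0.355] [ 0.05 -0.68  2.39 -0.18  0.75 -1.29] 0.0
0.12 0 [0.337 0.036 0.255] [ 0.05 -0.73  2.58 -0.23  0.6  -1.23] 0.00088
0.12 0.03 [0.337 0.036 0.285] [ 0.06 -0.77  2.56 -0.21  0.68 -1.25] 0.0
0.12 0.1 [0.337 0.036 0.355] [ 0.07 -0.8   2.46 -0.19  0.8  -1.28] 0.0
0.14 0 [0.317 0.039 0.255] [ 0.06 -0.74  2.58 -0.27  0.57 -1.2 ] 0.02358
0.14 0.03 [0.317 0.039 0.285] [ 0.07 -0.82  2.58 -0.22  0.7  -1.23] 0.00476
0.14 0.1 [0.317 0.039 0.355] [ 0.09 -0.88  2.51 -0.19  0.84 -1.27] 0.0
0.16 0 [0.297 0.042 0.255] [ 0.05 -0.74  2.58 -0.34  0.51 -1.14] 0.07545
0.16 0.03 [0.297 0.042 0.285] [ 0.08 -0.84  2.58 -0.26  0.71 -1.21] 0.03576
0.16 0.1 [0.297 0.042 0.355] [ 0.1  -0.96  2.55 -0.2   0.88 -1.25] 0.0
```

```bash
sed -i 's/B.apply(\[0,0,L1\])/B.apply([g,0,L1])/; s/F.apply(\[g\*0,0,0\])/0/' kin2.py
python3 - <<'E'
from kin2 import *
from h import lean
print(P.round(4),np.abs(s.fun).max()); print((s.fun[:24].reshape(-1,3)*1e3).round(1))
E
```

```text
[-0.0546  0.0738  0.3842 -0.0381  0.6209  0.0387 -0.1307 -0.087 ] 0.07304454791270634
[[ 73.  -25.7  -2.4]
 [ -4.9 -10.5   2.1]
 [  2.8  -8.9   1.1]
 [ 11.6  -8.3  -2.1]
 [ -6.1   1.5   5.2]
 [  2.6  -0.5  -0.5]
 [ -3.    4.6  -0.1]
 [ -1.    3.8  -3.4]]
```

```bash
sed -i 's/,f,g=p/,f,g,y0,y1=p/; s/A.apply(\[r0,0,h\])/A.apply([r0,y0,h])/; s/E.apply(\[f,0,L3\])/E.apply([f,y1,L3])/; s/,0,0\])),/,0,0,0,0])),/; s/\.4,\.1,0,0\]/.4,.1,0,0,0,0]/g' kin2.py; sed -i 's/0,0,0,0,0,0\])/0,0,0,0])/' kin2.py; grep least kin2.py
python3 - <<'E'
from kin2 import *
from h import lean
print(P.round(4),np.abs(s.fun).max()); print((s.fun[:24].reshape(-1,3)*1e3).round(1))
psi=-.14;d=np.array([np.cos(psi),np.sin(psi)])
ce=np.array([.6365,-.006])
for back in (0,.05,.09,.12,.14,.16):
  for dz in (0,.03,.1):
    T=np.r_[ce-d*(.1826+back),.2547+dz]; x,cst=ik(T,lean(psi),[0.1,-.3,2.3,0,.5,-.2]); print(back,dz,T.round(3),x.round(2),round(cst,5))
E
```

```text
from scipy.optimize import least_squares
s=least_squares(lambda p:np.r_[np.ravel([fk(q,p)[0]-np.array(t) for q,t in D]),1e-3*(p-np.array([0,.3,.4,0,.4,.1,0,0,0,0]))],[0,.3,.4,0,.4,.1,0,0,0,0])
    s=least_squares(lambda q:np.r_[(fk(q,P)[0]-T)*10,((fk(q,P)[1]).inv()*Rt).as_rotvec()],np.clip(q0,lo+.01,hi-.01),bounds=(lo,hi)); return s.x,s.cost
[ 0.0047  0.2385  0.4305  0.0966  0.6071  0.1095  0.0015 -0.0015  0.0747
  0.0016] 0.002573831731742804
[[ 0.1 -0.7  0.3]
 [-0.1  0.5 -0.7]
 [-1.3  1.5  0.5]
 [ 0.6 -1.6 -1. ]
 [ 2.6  1.   2.5]
 [ 0.3 -1.3 -0.3]
 [-1.   0.6  1. ]
 [-1.4 -0.1 -2.3]]
0 0 [0.456 0.019 0.255] [-0.12 -0.38  2.3  -0.02  0.52 -1.54] 0.0
0 0.03 [0.456 0.019 0.285] [-0.12 -0.43  2.28 -0.02  0.6  -1.54] 0.0
0 0.1 [0.456 0.019 0.355] [-0.12 -0.52  2.21 -0.02  0.75 -1.55] 0.0
0.05 0 [0.406 0.026 0.255] [-0.12 -0.56  2.41 -0.02  0.59 -1.54] 0.0
0.05 0.03 [0.406 0.026 0.285] [-0.12 -0.61  2.39 -0.02  0.66 -1.54] 0.0
0.05 0.1 [0.406 0.026 0.355] [-0.12 -0.69  2.32 -0.02  0.82 -1.54] 0.0
0.09 0 [0.367 0.032 0.255] [-0.12 -0.73  2.51 -0.02  0.67 -1.53] 0.0
0.09 0.03 [0.367 0.032 0.285] [-0.12 -0.78  2.48 -0.02  0.74 -1.54] 0.0
0.09 0.1 [0.367 0.032 0.355] [-0.12 -0.84  2.39 -0.02  0.89 -1.54] 0.0
0.12 0 [0.337 0.036 0.255] [-0.11 -0.88  2.58 -0.02  0.75 -1.53] 0.0
0.12 0.03 [0.337 0.036 0.285] [-0.11 -0.93  2.55 -0.02  0.82 -1.54] 0.0
0.12 0.1 [0.337 0.036 0.355] [-0.11 -0.97  2.45 -0.02  0.97 -1.54] 0.0
0.14 0 [0.317 0.039 0.255] [-0.09 -0.92  2.58 -0.07  0.87 -1.48] 0.00686
0.14 0.03 [0.317 0.039 0.285] [-0.1  -1.01  2.58 -0.04  0.9  -1.52] 0.00069
0.14 0.1 [0.317 0.039 0.355] [-0.09 -1.01  2.46 -0.06  1.05 -1.5 ] 0.00377
0.16 0 [0.297 0.042 0.255] [-0.07 -0.95  2.58 -0.12  0.99 -1.44] 0.02725
0.16 0.03 [0.297 0.042 0.285] [-0.07 -1.01  2.57 -0.12  0.99 -1.44] 0.01611
0.16 0.1 [0.297 0.042 0.355] [-0.06 -1.01  2.45 -0.13  1.15 -1.44] 0.02511
```

The model now fits to 2.6 mm. With 40° of lean, the gauge can't back out far enough to clear the guard bar from above. I'll come in leaned about 20° with the tip in front of the bar, then lean to 40° as the tip goes in under it.

```bash
cat >> h.py <<'E'
PSI=-.14; S0=np.array([.666,-.008,0.])
def tcp_for(sx,z,l,sy=0.,yaw=None,c=None):
    """TCP for gauge origin at sheeter (sx,sy), world z of gauge origin, lean l (gauge pitched l-40)"""
    Rt=lean(PSI,l); p=S0+Rz(PSI).apply([sx,sy,0])+[0,0,z]
    off=lean(0,40).inv().apply([-.0826-.0997,0,.0507+.1187])  # gauge->tcp, tool axes (tray: TCP .1697 above gauge)
    return Rt,p+Rt.apply(off)
def remp(Rt,T):
    o=st(); Rc=R.from_rotvec(o['tool_rot']); d=T-o['tool_pos']
    print('rot cur',np.round((Rc.inv()*Rt).as_rotvec(),3),'mm cur',np.round(1e3*Rc.inv().apply(d),1),'mm tgt',np.round(1e3*Rt.inv().apply(d),1),'world',np.round(1e3*d,1))
    print('t',round(o['t'],2),'tcp',np.round(o['tool_pos'],4),'F',np.round(o['contact_force'],1),'open',round(o['opening'],4),'q',np.round(o['q'],2))
def tip(Rt,T):
    off=lean(0,40).inv().apply([-.1823,0,.1697]); t=lean(0,40).inv().apply([.06,0,0])
    w=T+Rt.apply(t-off); return Rz(-PSI).apply(w-S0)
E
python3 - <<'E'
from h import *
from kin2 import ik
print(lean(0,40).inv().apply([-.1823,0,.1697]))
for sx,z,l in ((-.175,.19,20),(-.175,.16,20),(-.16,.13,30),(-.15,.108,40),(-.13,.1,40),(-.032,.085,40)):
    Rt,T=tcp_for(sx,z,l); x,c=ik(T,Rt,[-.1,-.6,2.4,0,.7,-1.5]); print(sx,z,l,T.round(3),'tip',tip(Rt,T).round(3),x.round(2),round(c,5))
E
```

```text
[ 0.03056884  0.         -0.24717792]
-0.175 0.19 20 [0.38  0.032 0.412] tip [-0.119  0.     0.169] [-0.11 -0.7   2.2  -0.01  1.3  -1.54] 0.0
-0.175 0.16 20 [0.38  0.032 0.382] tip [-0.119  0.     0.139] [-0.11 -0.69  2.24 -0.01  1.24 -1.54] 0.0
-0.16 0.13 30 [0.359 0.035 0.328] tip [-0.101  0.     0.119] [-0.11 -0.8   2.4  -0.02  1.02 -1.54] 0.0
-0.15 0.108 40 [0.337 0.038 0.277] tip [-0.09   0.     0.108] [-0.11 -0.91  2.55 -0.03  0.81 -1.52] 0.0
-0.13 0.1 40 [0.357 0.036 0.269] tip [-0.07  0.    0.1 ] [-0.11 -0.8   2.52 -0.03  0.73 -1.52] 0.0
-0.032 0.085 40 [0.454 0.022 0.254] tip [0.028 0.    0.085] [-0.12 -0.39  2.3  -0.03  0.53 -1.53] 0.0
```

```bash
python3 -m crank '[[0,0,0,-8,0,-10,1],[0,0,0,-16,0,-19,1],[0,0,0,-18,0,-22,1],[0,0,0,-18,0,-22,1],[0,0,0,-18,0,-22,1],[0,0,0,0,0,0,1]]' 90
python3 -c "
from h import *
print('tray rel');remp(lean(.14),np.array([.394,.2586,.3]))
remp(*tcp_for(-.175,.19,20))
p=eyes.get_image('wrist'); save(p,'w5')
"
```

```text
t: 5.43
tool_pos: [0.3875, 0.2552, 0.2908]
tool_rot: [-0.17, 2.473, 0.049]
contact_force: [1.9, 0.7, -0.1]
opening: 0.0234
tray rel
rot cur [-0.008 -0.035  0.   ] mm cur [-11.1   2.4  -3. ] mm tgt [-11.2   2.5  -2.6] world [6.5 3.4 9.2]
t 5.43 tcp [0.3875 0.2552 0.2908] F [ 1.9  0.7 -0.1] open 0.0234 q [ 0.47 -0.39  2.23 -0.33  0.69 -1.05]
rot cur [0.128 0.313 0.245] mm cur [ -44.2 -220.8 -116.7] mm tgt [ -64.  -221.7 -105.2] world [  -7.  -222.9  120.7]
t 5.43 tcp [0.3875 0.2552 0.2908] F [ 1.9  0.7 -0.1] open 0.0234 q [ 0.47 -0.39  2.23 -0.33  0.69 -1.05]
```

View pics/w5.png

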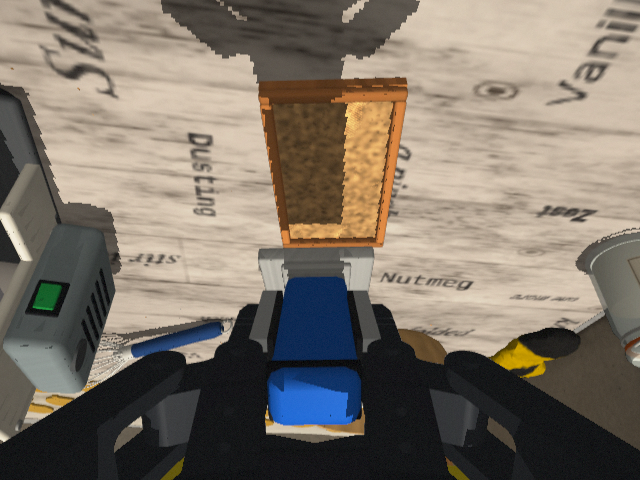

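The gauge is lifted and sits unchanged in the fingers (handle at (315,350)), and the tray at (335,160) is empty.

```bash
python3 -m crank '[[0.032,0.078,0.061,-13,-15,-27,1],[0.032,0.078,0.061,-15,-25,-27,1],[0.032,0.078,0.061,-16,-25,-26,1],[0.032,0.078,0.061,-16,-25,-26,1],[0,0,0,0,-30,0,1],[0,0,0,0,-30,0,1],[0,0,0,0,-30,0,1],[0,0,0,0,-20,0,1]]'
python3 -c "
from h import *
remp(*tcp_for(-.175,.19,20))
"
```

```text
t: 6.15
tool_pos: [0.3645, 0.049, 0.3863]
tool_rot: [0.204, 2.857, -0.07]
contact_force: [1.2, -0.6, -4.3]
opening: 0.0229
rot cur [-0.029 -0.07   0.002] mm cur [-24.4 -15.  -18.9] mm tgt [-25.7 -14.4 -17.5] world [ 16.  -16.8  25.3]
t 6.15 tcp [0.3645 0.049  0.3863] F [ 1.2 -0.6 -4.3] open 0.0229 q [-0.05 -0.72  2.25 -0.05  1.34 -1.48]
```

```bash
python3 -m crank '[[-0.029,-0.07,0,-15,-15,-10,1],[0,0,0,-8,0,-6,1],[0,0,0,0,0,0,1]]'
python3 -c "
from h import *
remp(*tcp_for(-.175,.16,20))
p=eyes.get_image('wrist'); save(p,'w6')
for n in ('wrist','scene','top'):
  p=eyes.get_image(n)
  if n!='wrist':save(p,n+'6')
  for q in ['cover_edge','guard_bar','gauge','low_axis','sheeter']:
    print(n,q,[(np.round(a['centre'],4).tolist(),round(a['confidence'],2)) for a in spotter.mark_of(q,p)[:1]])
"
```

```text
t: 6.4
tool_pos: [0.3782, 0.0274, 0.3975]
tool_rot: [0.208, 2.803, -0.04]
contact_force: [0.1, 0.3, -4.0]
opening: 0.0228
rot cur [-0.006 -0.017 -0.007] mm cur [ 3.8  5.1 15.6] mm tgt [ 4.   5.1 15.5] world [  2.2   4.8 -15.9]
t 6.4 tcp [0.3782 0.0274 0.3975] F [ 0.1  0.3 -4. ] open 0.0228 q [-0.12 -0.71  2.23 -0.01  1.29 -1.54]
wrist cover_edge []
wrist guard_bar []
wrist gauge [([0.4843, 0.0115, 0.1696], 0.62)]
wrist low_axis []
wrist sheeter []
scene cover_edge [([0.6374, -0.0057, 0.0839], 0.73)]
scene guard_bar [([0.5695, 0.0008, 0.2364], 0.72)]
scene gauge [([0.4843, 0.0121, 0.1733], 0.62)]
scene low_axis [([0.6665, -0.008, 0.0627], 0.77)]
scene sheeter [([0.6659, -0.0066, -0.0006], 0.95)]
top cover_edge [([0.6377, -0.002, 0.0826], 0.67)]
top guard_bar []
top gauge [([0.5727, 0.0072, 0.232], 0.62)]
top low_axis [([0.385, -0.0998, -0.0004], 0.74)]
top sheeter [([0.6678, -0.0109, 0.0022], 0.66)]
```

View pics/w6.png

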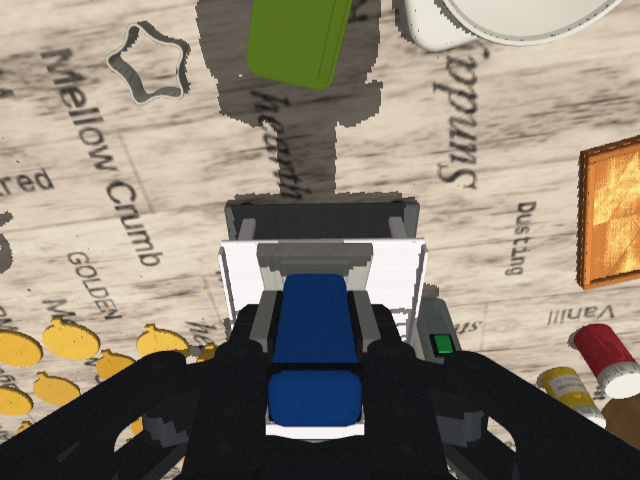

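View pics/top6.png

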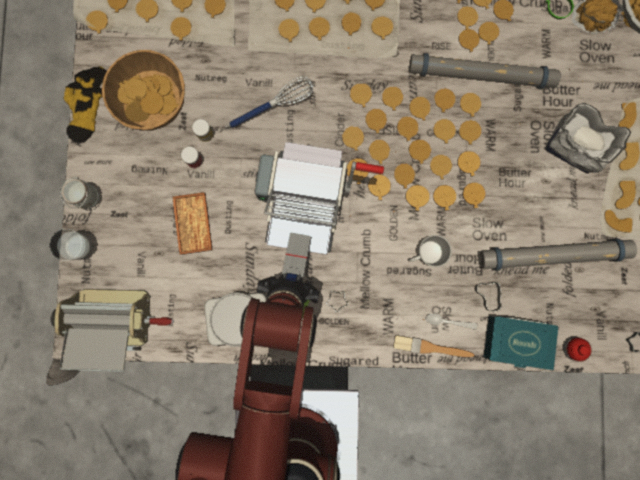

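Hanging above the feed table, square to it (plate front edge level at row 240, blade rear at (258–372, 243)). The tip is just in front of the guard. Next I'll lower it and lean to 40°.

```bash
python3 - <<'E'
from h import *
from kin2 import ik
remp(*tcp_for(-.16,.13,30))
E
python3 -m crank '[[-0.003,-0.045,0,2,3,16,1],[-0.003,-0.045,0,2,2,16,1],[0,-0.05,0,14,0,18,1],[0,-0.05,0,14,0,18,1],[0,0,0,0,0,0,1]]'
python3 -c "
from h import *
remp(*tcp_for(-.16,.13,30))
remp(*tcp_for(-.145,.106,40))
o=st();print('tip',tip(R.from_rotvec(o['tool_rot']),o['tool_pos']))
"
```

```text
rot cur [-0.005 -0.188 -0.003] mm cur [42.1  4.4 60.4] mm tgt [52.6  4.2 51.5] world [-19.    6.9 -70.9]
t 7.35 tcp [0.3779 0.0283 0.3994] F [-0.2 -0.4 -4.7] open 0.0227 q [-0.12 -0.71  2.22 -0.01  1.29 -1.54]
t: 7.77
tool_pos: [0.3777, 0.0334, 0.323]
tool_rot: [0.188, 2.599, -0.048]
contact_force: [-1.1, 0.1, -6.2]
opening: 0.0226
rot cur [ 0.     0.013 -0.005] mm cur [ 13.4  -0.8 -14.3] mm tgt [ 13.6  -0.8 -14.1] world [-18.7   1.9   5.5]
t 7.77 tcp [0.3777 0.0334 0.323 ] F [-1.1  0.1 -6.2] open 0.0226 q [-0.1  -0.72  2.37 -0.02  0.96 -1.52]
rot cur [ 0.    -0.161 -0.005] mm cur [55.3 -1.  22.5] mm tgt [58.2 -0.8 13.3] world [-35.8   4.3 -47.6]
t 7.77 tcp [0.3777 0.0334 0.323 ] F [-1.1  0.1 -6.2] open 0.0226 q [-0.1  -0.72  2.37 -0.02  0.96 -1.52]
tip [-0.07935856  0.00053109  0.11665699]
```

```bash
python3 -m crank '[[0,-0.04,0,14,0,4,1],[0,-0.04,0,14,0,4,1],[0,-0.04,0,14,0,4,1],[0,-0.04,0,10,0,3,1],[0,0,0,0,0,0,1]]'
python3 -c "
from h import *
remp(*tcp_for(-.13,.1,40))
o=st();print('tip',tip(R.from_rotvec(o['tool_rot']),o['tool_pos']))
for n in ('wrist','scene'):
  p=eyes.get_image(n); save(p,n+'7')
  for q in ['gauge']:
    print(n,q,[(np.round(a['centre'],4).tolist(),round(a['confidence'],2)) for a in spotter.mark_of(q,p)[:1]])
cv2.imwrite('pics/s7c.png',cv2.resize(p['image'][180:300,230:430],None,fx=4,fy=4,interpolation=cv2.INTER_CUBIC)[:,:,::-1])
"
```

```text
t: 8.18
tool_pos: [0.3429, 0.0383, 0.283]
tool_rot: [0.178, 2.441, -0.061]
contact_force: [-0.6, 0.1, -4.8]
opening: 0.0232
rot cur [-0.001 -0.003 -0.005] mm cur [-2.1 -0.7 19.5] mm tgt [-2.1 -0.8 19.5] world [ 13.9  -2.7 -13.6]
t 8.18 tcp [0.3429 0.0383 0.283 ] F [-0.6  0.1 -4.8] open 0.0232 q [-0.1  -0.89  2.54 -0.04  0.8  -1.5 ]
tip [-8.46389293e-02  3.59576050e-05  1.12627199e-01]
wrist gauge [([0.5208, 0.0095, 0.111], 0.62)]
scene gauge [([0.5244, 0.0077, 0.1132], 0.88)]
```

View pics/wrist7.png

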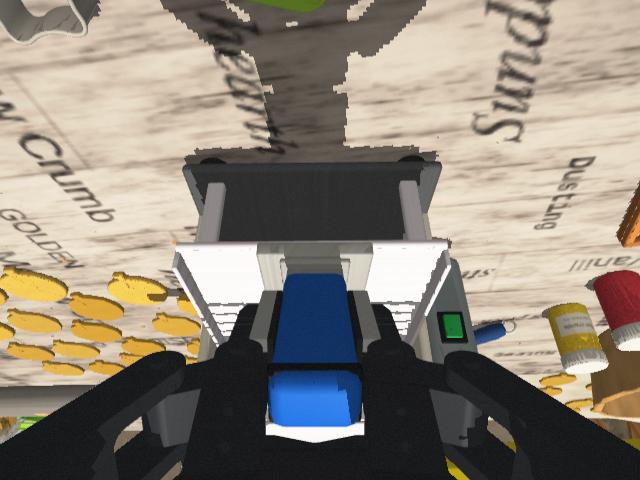

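View pics/s7c.png

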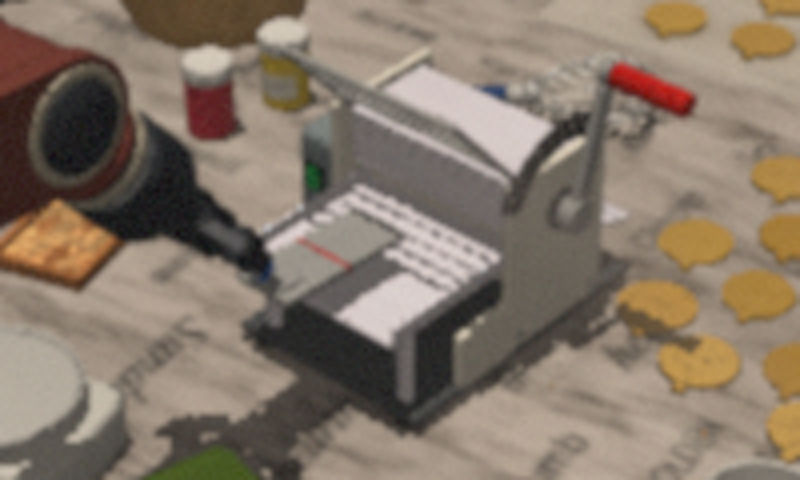

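The gauge is under the guard and square: in the scene crop the blade lies over the feed table with the red line at (325,253). The model and both networks agree on its position within 4 mm. Now I'll slide it in, a few mm above the plate.

```bash
python3 -m crank '[[0,0,-0.005,-2,-1,10,1],[0,0,0,0,0,11,1],[0,0,0,0,0,0,1]]'
python3 -c "
from h import *
remp(*tcp_for(-.12,.089,40))
remp(*tcp_for(-.03,.089,40))
"
```

```text
t: 8.63
tool_pos: [0.3621, 0.0345, 0.2763]
tool_rot: [0.172, 2.432, -0.064]
contact_force: [-1.2, 1.0, -5.3]
opening: 0.0231
rot cur [-0.001  0.006 -0.001] mm cur [ 8.1  0.4 16.6] mm tgt [ 8.   0.4 16.7] world [  4.6  -0.3 -17.9]
t 8.63 tcp [0.3621 0.0345 0.2763] F [-1.2  1.  -5.3] open 0.0231 q [-0.1  -0.79  2.5  -0.04  0.72 -1.51]
rot cur [-0.001  0.006 -0.001] mm cur [-60.5   0.5  74.9] mm tgt [-61.    0.4  74.5] world [ 93.7 -12.8 -17.9]
t 8.63 tcp [0.3621 0.0345 0.2763] F [-1.2  1.  -5.3] open 0.0231 q [-0.1  -0.79  2.5  -0.04  0.72 -1.51]
```

```bash
python3 -m crank '[[0,0.003,0,4,0,8,1],[0,0.003,0,4,0,8,1],[0,0,0,0,0,0,1]]'
python3 -c "
from h import *
remp(*tcp_for(-.03,.088,40))
"
```

```text
t: 8.88
tool_pos: [0.3685, 0.0335, 0.2626]
tool_rot: [0.173, 2.438, -0.063]
contact_force: [-1.1, 0.2, -4.4]
opening: 0.023
rot cur [-0.001  0.001 -0.001] mm cur [-64.1   0.6  60.6] mm tgt [-64.2   0.5  60.6] world [ 87.3 -11.8  -5.2]
t 8.88 tcp [0.3685 0.0335 0.2626] F [-1.1  0.2 -4.4] open 0.023 q [-0.1  -0.73  2.5  -0.04  0.68 -1.51]
```

Underside about 8 mm above the plate. I'll slide forward while sinking 4–5 mm.

```bash
python3 -m crank '[[0,0,0,-9,0,11,1],[0,0,0,-12,0,11,1],[0,0,0,-12,0,11,1],[0,0,0,0,0,0,1]]'
python3 -c "
from h import *
remp(*tcp_for(-.03,.088,40))
"
```

```text
t: 9.22
tool_pos: [0.4179, 0.0266, 0.2633]
tool_rot: [0.172, 2.434, -0.063]
contact_force: [1.2, -0.0, -4.4]
opening: 0.0227
rot cur [-0.001  0.005 -0.001] mm cur [-25.3   0.4  29.2] mm tgt [-25.5   0.4  29.1] world [37.9 -5.  -5.9]
t 9.22 tcp [0.4179 0.0266 0.2633] F [ 1.2 -0.  -4.4] open 0.0227 q [-0.11 -0.53  2.38 -0.04  0.59 -1.51]
```

```bash
python3 -m crank '[[0,0.005,0,2,0,5,1],[0,0,0,0,0,0,1]]'
python3 -c "
from h import *
remp(*tcp_for(-.03,.087,40))
"
```

```text
t: 9.38
tool_pos: [0.4211, 0.0262, 0.2605]
tool_rot: [0.173, 2.437, -0.063]
contact_force: [-0.4, -0.0, -4.7]
opening: 0.0228
rot cur [-0.001  0.002 -0.001] mm cur [-24.1   0.4  25.7] mm tgt [-24.2   0.3  25.6] world [34.7 -4.5 -4.1]
t 9.38 tcp [0.4211 0.0262 0.2605] F [-0.4 -0.  -4.7] open 0.0228 q [-0.11 -0.51  2.38 -0.04  0.58 -1.51]
```

```bash
python3 -m crank '[[0,0.002,0,1,0,4,1],[0,0,0,-7,0,7,1],[0,0,0,-7,0,7,1],[0,0,0,0,0,0,1]]'
python3 -c "
from h import *
remp(*tcp_for(-.03,.085,40))
for n in ('scene','top','wrist'):
  p=eyes.get_image(n); save(p,n+'8')
  if n=='scene': cv2.imwrite('pics/s8c.png',cv2.resize(p['image'][180:300,230:430],None,fx=4,fy=4,interpolation=cv2.INTER_CUBIC)[:,:,::-1])
  for q in ['gauge','cover_edge']:
    print(n,q,[(np.round(a['centre'],4).tolist(),round(a['confidence'],2)) for a in spotter.mark_of(q,p)[:1]])
"
```

```text
t: 9.72
tool_pos: [0.4435, 0.0232, 0.2591]
tool_rot: [0.171, 2.428, -0.063]
contact_force: [0.2, 0.0, -4.1]
opening: 0.023
rot cur [-0.     0.01  -0.001] mm cur [-6.4  0.1 11.6] mm tgt [-6.5  0.1 11.5] world [12.3 -1.6 -4.7]
t 9.72 tcp [0.4435 0.0232 0.2591] F [ 0.2  0.  -4.1] open 0.023 q [-0.11 -0.43  2.33 -0.04  0.54 -1.52]
scene gauge [([0.6263, -0.0048, 0.0851], 0.77)]
scene cover_edge [([0.6352, -0.0037, 0.0848], 0.96)]
top gauge []
top cover_edge [([0.6387, -0.0058, 0.0813], 0.75)]
wrist gauge [([0.6213, -0.0048, 0.0845], 0.78)]
wrist cover_edge []
```

View pics/s8c.png

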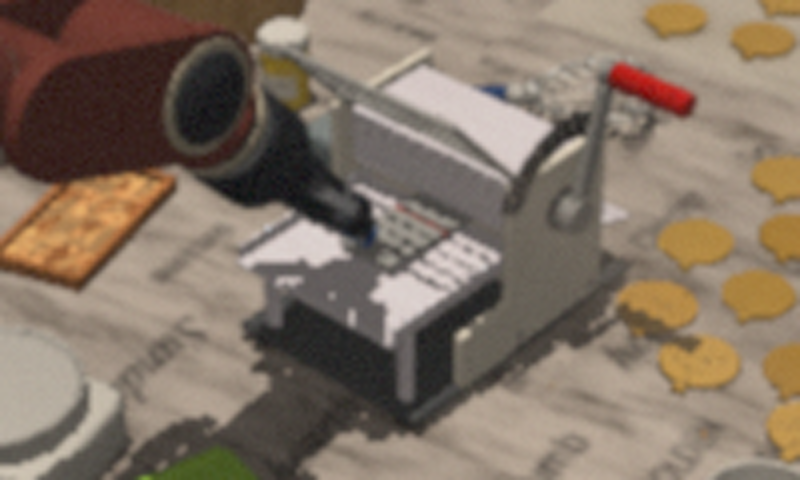

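Red line at about (425,215) in the crop, roughly 12 mm short of the cover. One more step, then lower.

```bash
python3 -m crank '[[0,0.005,0,-4,0,5,1],[0,0.005,0,-3,0,5,1],[0,0,0,0,0,0,1]]'
python3 -c "
from h import *
remp(*tcp_for(-.03,.085,40))
for n in ('scene','wrist'):
  p=eyes.get_image(n); save(p,n+'9')
  if n=='scene': cv2.imwrite('pics/s9c.png',cv2.resize(p['image'][210:260,290:370],None,fx=10,fy=10,interpolation=cv2.INTER_CUBIC)[:,:,::-1])
  for q in ['gauge','cover_edge']:
    print(n,q,[(np.round(a['centre'],4).tolist(),round(a['confidence'],2)) for a in spotter.mark_of(q,p)[:1]])
"
```

```text
t: 10.42
tool_pos: [0.4565, 0.0216, 0.2582]
tool_rot: [0.171, 2.431, -0.063]
contact_force: [0.4, -0.3, -3.1]
opening: 0.0227
rot cur [-0.     0.008 -0.001] mm cur [ 3.  -0.1  2.4] mm tgt [ 3.  -0.1  2.5] world [-0.7  0.  -3.8]
t 10.42 tcp [0.4565 0.0216 0.2582] F [ 0.4 -0.3 -3.1] open 0.0227 q [-0.11 -0.39  2.3  -0.04  0.52 -1.52]
scene gauge [([0.6386, -0.0074, 0.0833], 0.78)]
scene cover_edge [([0.6339, -0.0055, 0.0866], 0.64)]
wrist gauge [([0.6359, -0.0045, 0.0866], 0.64)]
wrist cover_edge []
```

View pics/s9c.png

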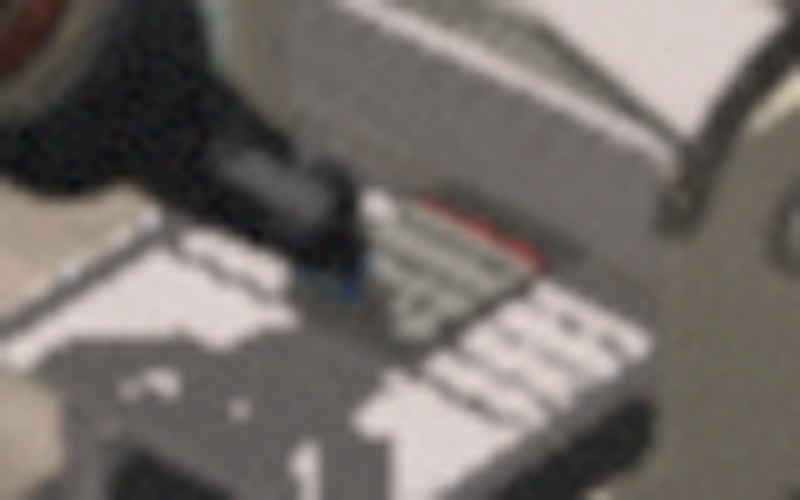

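View pics/wrist9.png

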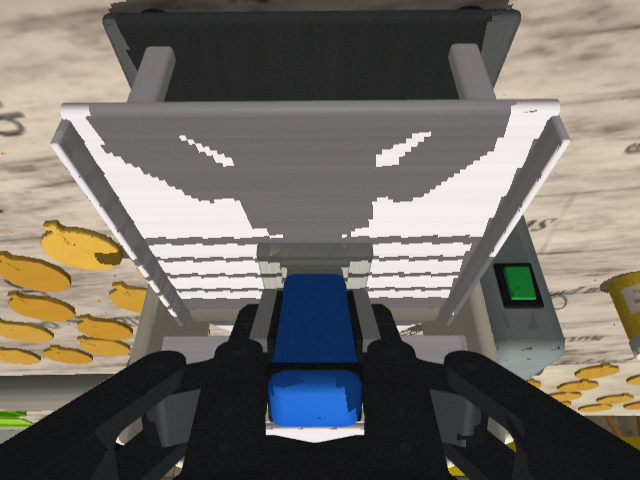

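```bash
cat >> h.py <<'E'
def bp(p,o,uv,z):
    f=240/np.tan(np.radians(p['vertical_fov']/2)); Rc=R.from_rotvec(o['tool_rot']).as_matrix(); m=p['mount']
    c=Rc@m[:3,3]+o['tool_pos']; d=Rc@m[:3,:3]@np.array([(uv[0]-p['cx'])/f,(uv[1]-p['cy'])/f,1.])
    return c+d*(z-c[2])/d[2]
E
python3 - <<'E'
from h import *
o=st(); p=eyes.get_image('wrist')
cv2.imwrite('pics/w9c.png',cv2.resize(p['image'][80:280,40:580],(800,296),interpolation=cv2.INTER_CUBIC)[:,:,::-1])
L=bp(p,o,(62,104),.085);Rr=bp(p,o,(560,101),.085)
print('front edge',L,Rr,'width',np.linalg.norm(L-Rr),'yaw',np.arctan2(-(L-Rr)[0],(L-Rr)[1]))
for z in (.085,.088,.095):
  a=bp(p,o,(258,243),z);b=bp(p,o,(372,243),z); print(z,'rear',a,b,np.linalg.norm(a-b))
for uv in ((20+0,0),): pass
E
```

```text
front edge [ 0.49634057 -0.06003283  0.085     ] [0.51597482 0.08589848 0.085     ] width 0.14724622294384812 yaw 3.0078513217935696
0.085 rear [ 0.57914239 -0.02151003  0.085     ] [0.58625727 0.02866684 0.085     ] 0.05067879716016681
0.088 rear [ 0.57459993 -0.02012499  0.088     ] [0.58150839 0.02859611 0.088     ] 0.04920845497466083
0.095 rear [ 0.56400087 -0.01689321  0.095     ] [0.57042767 0.02843107 0.095     ] 0.04577765654181352
```

View pics/w9c.png

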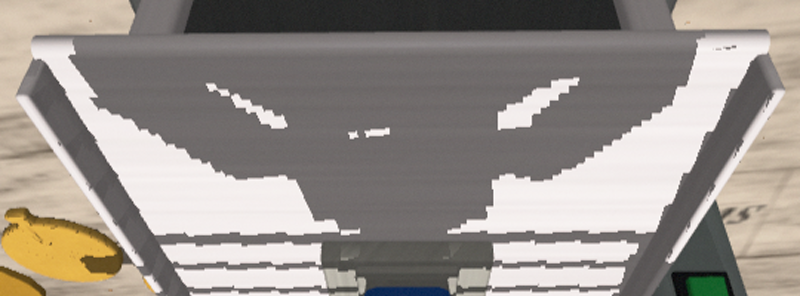

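Run:
```python
from h import *
p=eyes.get_image('scene')
f=240/np.tan(np.radians(p['vertical_fov']/2)); K=np.array([[f,0,p['cx']],[0,f,p['cy']],[0,0,1]])
im=cv2.resize(p['image'][210:260,290:370],None,fx=10,fy=10,interpolation=cv2.INTER_CUBIC)[:,:,::-1].copy()
pr=lambda P:cv2.projectPoints(np.array(P,float),p['rvec'],p['tvec'],K,None)[0].reshape(-1,2)
def dr(P,col,im=im):
    u=pr(P); u=((u-[290,210]+.5)*10).astype(int)
    cv2.polylines(im,[u.reshape(-1,1,2)],False,col,1)
sh=lambda S,q:[S+Rz(PSI).apply(a) for a in q]
S=np.array([.666,-.008,0])
dr(sh(S,[[-.032,-.075,.107],[-.032,.075,.107]]),(0,255,0))
dr(sh(S,[[-.159,-.074,.085],[-.159,.074,.085]]),(0,255,0))
dr(sh(S,[[-.03,-.08,.155],[-.03,.08,.155]]),(0,255,255))
for gx,c in ((-.04,(255,0,0)),(-.032,(255,0,255)),(-.024,(255,255,0))):
    dr(sh(S,[[gx,-.025,.093],[gx,.025,.093]]),c)
cv2.imwrite('pics/s9d.png',im)
```

```text
(no output)
```

View pics/s9d.png

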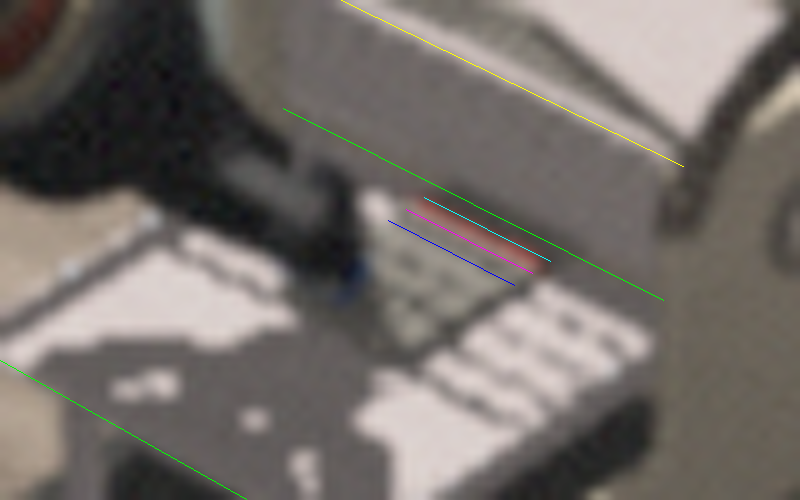

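The overlay puts the red line at sheeter x ≈ -28 to -30 mm. That's in tolerance; I'll move back about 2 mm while lowering the last 4 mm.

```bash
python3 -m crank '[[0,0.008,0,3,0,1,1],[0,0,0,1.5,0,1,1],[0,0,0,0,0,0,1]]'
python3 -c "
from h import *
remp(*tcp_for(-.032,.085,40))
"
```

```text
t: 11.07
tool_pos: [0.4551, 0.0218, 0.257]
tool_rot: [0.171, 2.428, -0.063]
contact_force: [0.6, -0.3, -0.6]
opening: 0.0227
rot cur [ 0.     0.011 -0.   ] mm cur [ 2.7 -0.1  1.2] mm tgt [ 2.6 -0.1  1.2] world [-1.3  0.1 -2.6]
t 11.07 tcp [0.4551 0.0218 0.257 ] F [ 0.6 -0.3 -0.6] open 0.0227 q [-0.11 -0.39  2.3  -0.04  0.52 -1.52]
```

The table now carries the gauge's weight (wrist z force went from −4 to −0.6 N). Releasing.

```bash
python3 -m crank '[[0,0.008,0,0.6,0,0.8,1],[0,0,0,0,0,0,0.3],[0,0,0,0,0,0,-0.3],[0,0,0,0,0,0,-0.3],[0,0,0,0,0,0,-0.3]]'
python3 -c "
from h import *
remp(*tcp_for(-.032,.085,40))
p=eyes.get_image('wrist'); save(p,'w10')
for n in ('scene','wrist'):
  p=eyes.get_image(n)
  print(n,[(np.round(a['centre'],4).tolist(),round(a['confidence'],2)) for a in spotter.mark_of('gauge',p)[:1]])
"
```

```text
t: 11.48
tool_pos: [0.4545, 0.022, 0.2551]
tool_rot: [0.171, 2.44, -0.061]
contact_force: [0.2, 0.1, 1.3]
opening: 0.0554
rot cur [ 0.    -0.002 -0.   ] mm cur [ 1.  -0.2  0.1] mm tgt [ 1.  -0.2  0.1] world [-0.7 -0.1 -0.7]
t 11.48 tcp [0.4545 0.022  0.2551] F [0.2 0.1 1.3] open 0.0554 q [-0.11 -0.39  2.3  -0.04  0.53 -1.52]
scene [([0.6382, -0.0063, 0.0825], 0.52)]
wrist [([0.6368, -0.0034, 0.0869], 0.74)]
```

View pics/w10.png

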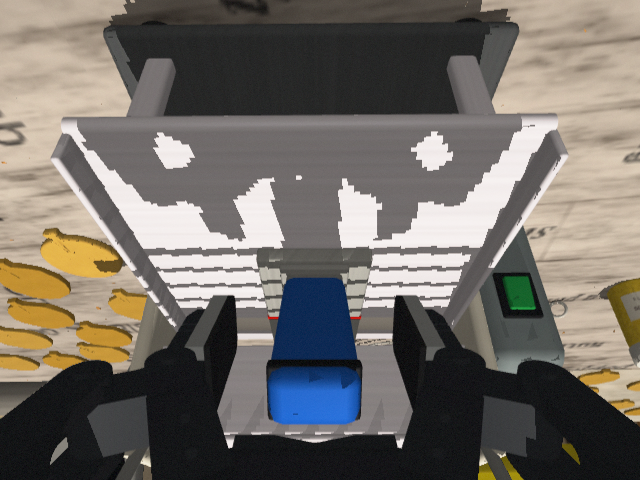

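Run:
```python
from h import *
o=st(); p=eyes.get_image('wrist')
cv2.imwrite('pics/w10c.png',cv2.resize(p['image'][230:360,240:400],None,fx=5,fy=4.6,interpolation=cv2.INTER_CUBIC)[:,:,::-1])
inS=lambda w:(Rz(PSI).inv().apply(w-S0)*1e3).round(1)
a=inS(bp(p,o,(357,318),.092)); print('line',a)
for r in (332,335,338,341): print('lip',r,inS(bp(p,o,(440,r),.107)))
for r in (116,120,124): print('front',r,inS(bp(p,o,(310,r),.085)))
for r in (247,250): print('rear',r,inS(bp(p,o,(315,r),.085)))
```

```text
line [-26.7  22.9  92. ]
lip 332 [-44.5  61.5 107. ]
lip 335 [-40.4  62.5 107. ]
lip 338 [-36.3  63.5 107. ]
lip 341 [-32.   64.5 107. ]
front 116 [-160.4   -1.4   85. ]
front 120 [-158.9   -1.4   85. ]
front 124 [-157.3   -1.5   85. ]
rear 247 [-87.8   0.   85. ]
rear 250 [-85.3   0.   85. ]
```

View pics/w10c.png

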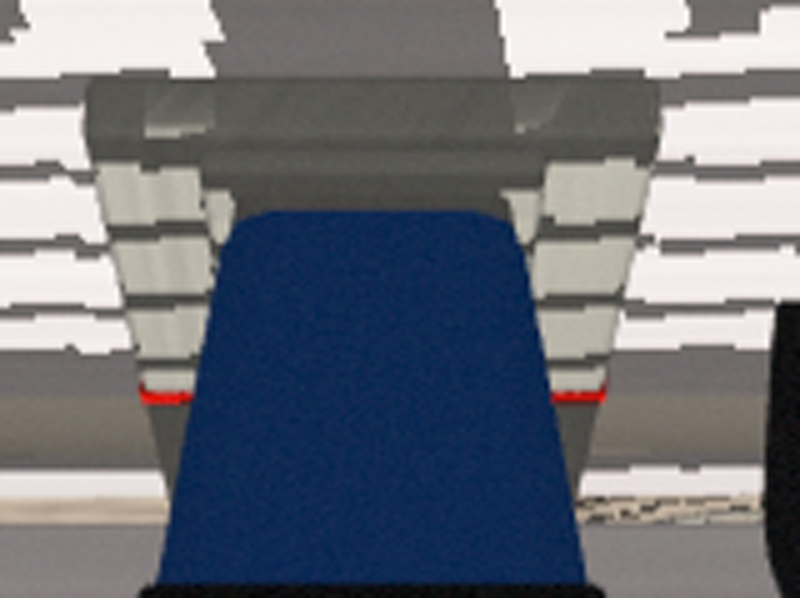

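In this view the line back-projects to sheeter x ≈ −28 mm, 1–4 mm deep. That's in tolerance, but I'll nudge it back about 2.5 mm to centre it before using the lever.

```bash
python3 -m crank '[[0,0,0,0,0,0,1],[0,0,0,0,0,0,1],[0,0,0,0,0,0,1],[0,0,0,0,0,0,1],[0,0,0,2.2,0,-1.9,1],[0,0,0,0,0,0,1]]' 40
python3 -c "
from h import *
remp(*tcp_for(-.032,.085,40))"
```

```text
t: 12.28
tool_pos: [0.4518, 0.0223, 0.2558]
tool_rot: [0.172, 2.439, -0.062]
contact_force: [-3.3, 1.2, 3.0]
opening: 0.0234
rot cur [ 0.    -0.001 -0.001] mm cur [-0.7 -0.1  2.4] mm tgt [-0.7 -0.1  2.4] world [ 2.  -0.4 -1.4]
t 12.28 tcp [0.4518 0.0223 0.2558] F [-3.3  1.2  3. ] open 0.0234 q [-0.11 -0.4   2.31 -0.04  0.53 -1.52]
```

```bash
python3 -m crank '[[0,0,0,0,0,0,0.3],[0,0,0,0,0,0,-0.4],[0,0,0,0,0,0,-0.6],[0,0,0,0,0,0,-0.6],[0,0,0,0,0,0,-0.6]]'
python3 - <<'E'
from h import *
o=st(); p=eyes.get_image('wrist')
cv2.imwrite('pics/w11c.png',cv2.resize(p['image'][90:380,200:440],None,fx=2,fy=2,interpolation=cv2.INTER_CUBIC)[:,:,::-1])
cv2.imwrite('pics/w11d.png',cv2.resize(p['image'][230:360,240:400],None,fx=5,fy=4.6,interpolation=cv2.INTER_CUBIC)[:,:,::-1])
inS=lambda w:(Rz(PSI).inv().apply(w-S0)*1e3).round(1)
for r in (310,313,316): print('line',r,inS(bp(p,o,(357,r),.092)))
for r in (247,250): print('rear',r,inS(bp(p,o,(315,r),.085)))
for n in ('scene','wrist'):
  p=eyes.get_image(n)
  print(n,[(np.round(a['centre'],4).tolist(),round(a['confidence'],2)) for a in spotter.mark_of('gauge',p)[:1]])
remp(*tcp_for(-.032,.085,40))
E
```

```text
t: 12.7
tool_pos: [0.4515, 0.0224, 0.2559]
tool_rot: [0.171, 2.439, -0.062]
contact_force: [1.0, -0.6, 0.1]
opening: 0.0683
line 310 [-39.5  22.1  92. ]
line 313 [-35.7  22.5  92. ]
line 316 [-31.7  22.8  92. ]
rear 247 [-90.4   0.   85. ]
rear 250 [-88.   0.  85.]
scene [([0.6348, -0.0041, 0.0835], 0.55)]
wrist []
rot cur [ 0. -0. -0.] mm cur [-0.8 -0.2  2.6] mm tgt [-0.8 -0.2  2.6] world [ 2.3 -0.5 -1.5]
t 12.95 tcp [0.4515 0.0224 0.2559] F [ 0.  -0.4 -0.2] open 0.0687 q [-0.11 -0.4   2.31 -0.04  0.53 -1.52]
```

View pics/w11d.png

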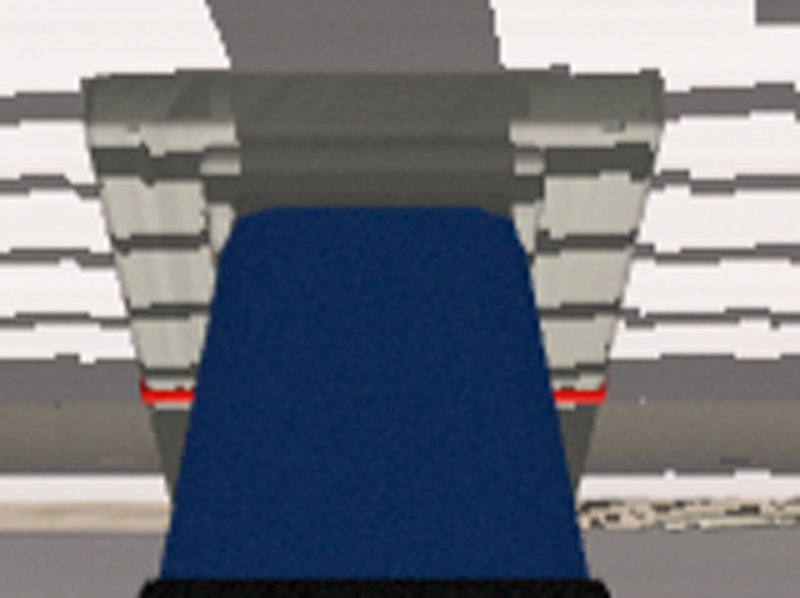

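The red line now back-projects to −31.8 mm against the nominal −32 mm. I'll retreat along the handle, then go up and over to the lever.

```bash
python3 -m crank '[[0,0,0,0,0,-10,-0.6],[0,0,0,0,0,-25,-0.6],[0,0,0,0,0,-30,-0.6],[0,0,0,-10,0,-30,0],[0,0,0,-20,0,-30,1],[0,0,0,-20,0,-30,1]]'
cat >> h.py <<'E'
def lev(sx,sy,tipz):
    Rt=lean(PSI,0); T=S0+Rz(PSI).apply([sx,sy,0]); T[2]=tipz+ctrl.finger_overhang; return Rt,T
E
python3 - <<'E'
from h import *
print(ctrl.finger_overhang)
remp(*lev(.095,-.139,.28))
for n in ('scene','top'):
  p=eyes.get_image(n)
  save(p,n+'12')
  for q in ('gauge','lever_grip','lever_pivot'):
    print(n,q,[(np.round(a['centre'],4).tolist(),(Rz(PSI).inv().apply(a['centre']-S0)*1e3).round(1),round(a['confidence'],2)) for a in spotter.mark_of(q,p)[:1]])
from kin2 import ik
Rt,T=lev(.09,-.139,.19); print(T,ik(T,Rt,[-.3,.2,1.6,0,1.4,-1.5]))
E
```

```text
t: 13.45
tool_pos: [0.3873, 0.0311, 0.3997]
tool_rot: [0.173, 2.464, -0.061]
contact_force: [0.3, 0.5, 0.5]
opening: 0.0327
0.1734
rot cur [-0.     0.672 -0.   ] mm cur [-328.1 -138.7  192.4] mm tgt [-376.5 -138.9  -53.7] world [ 353.4 -190.    53.7]
t 13.45 tcp [0.3873 0.0311 0.3997] F [0.3 0.5 0.5] open 0.0327 q [-0.11 -0.78  2.29 -0.03  0.96 -1.53]
scene gauge [([0.6331, -0.0079, 0.0832], array([-32.6,  -4.5,  83.2]), 0.67)]
scene lever_grip [([0.6907, -0.1539, 0.2187], array([  44.8, -141. ,  218.7]), 0.65)]
scene lever_pivot [([0.6576, -0.1478, 0.119], array([  11.2, -139.6,  119. ]), 0.71)]
top gauge [([0.632, -0.0, 0.0851], array([-34.8,   3.2,  85.1]), 0.66)]
top lever_grip [([0.6931, -0.1506, 0.2195], array([  46.7, -137.4,  219.5]), 0.86)]
top lever_pivot [([0.6605, -0.1468, 0.1141], array([  13.9, -138.2,  114.1]), 0.96)]
[ 0.73572295 -0.1581989   0.3634    ] (array([-3.13345393e-01,  3.69141154e-01,  1.31992766e+00,  4.76371473e-16,
        1.45252384e+00, -1.74414172e+00]), np.float64(6.240821910391287e-29))
```

```bash
python3 -m crank '[[0,0.112,0,-6,0,-8,1],[0,0.112,0,-5,0,-9,1],[0,0.112,0,-4,0,-9,1],[0,0.112,0,-3,0,-10,1],[0,0.112,0,-2,0,-10,1],[0,0.112,0,-1,0,-10,1]]'
python3 -c "
from h import *
remp(*lev(.095,-.139,.28))"
```

```text
t: 14.35
tool_pos: [0.3862, 0.0313, 0.4463]
tool_rot: [-0.217, -3.079, -0.004]
contact_force: [-0.0, 0.6, 0.5]
opening: 0.0002
rot cur [-0.001 -0.055 -0.001] mm cur [-376.7 -138.7  -27.8] mm tgt [-377.6 -138.8   -7.1] world [ 354.5 -190.2    7.1]
t 14.35 tcp [0.3862 0.0313 0.4463] F [-0.   0.6  0.5] open 0.0002 q [-0.11 -0.57  2.06  0.    1.71 -1.54]
```

```bash
python3 -m crank '[[0,-0.027,0,-25,-25,-8,1],[0,-0.027,0,-30,-25,-8,1],[0,0,0,-35,-20,-2,1],[0,0,0,-35,-20,-2,1],[0,0,0,-35,-20,0,1],[0,0,0,-35,-15,0,1],[0,0,0,-35,-10,0,1],[0,0,0,-35,0,0,1]]'
python3 -c "
from h import *
remp(*lev(.095,-.139,.28))"
```

```text
t: 15.02
tool_pos: [0.6396, -0.1469, 0.45]
tool_rot: [-0.216, -3.115, -0.006]
contact_force: [0.1, 0.5, 0.3]
opening: -0.0001
rot cur [ 0.002 -0.019  0.002] mm cur [-101.7    2.    -5.3] mm tgt [-101.8    2.2   -3.4] world [101.1 -12.    3.4]
t 15.02 tcp [ 0.6396 -0.1469  0.45  ] F [0.1 0.5 0.3] open -0.0001 q [-0.34  0.11  1.48 -0.    1.57 -1.77]
```

```bash
python3 -m crank '[[0,-0.01,0,-30,1,0,1],[0,-0.01,0,-30,1,0,1],[0,0,0,-25,0,0,1],[0,0,0,-15,0,0,1],[0,0,0,0,0,0,1]]'
python3 - <<'E'
from h import *
remp(*lev(.09,-.139,.19))
o=st();p=eyes.get_image('wrist');save(p,'w13')
print([(np.round(a['centre'],4).tolist(),(Rz(PSI).inv().apply(a['centre']-S0)*1e3).round(1),round(a['confidence'],2)) for a in spotter.mark_of('lever_grip',p)[:1]])
E
```

```text
t: 15.43
tool_pos: [0.749, -0.163, 0.4309]
tool_rot: [-0.221, -3.117, -0.011]
contact_force: [-1.4, -0.6, -0.3]
opening: 0.0
rot cur [ 0.006 -0.017 -0.001] mm cur [12.7  2.5 67.7] mm tgt [13.9  2.9 67.5] world [-13.3   4.8 -67.5]
t 15.43 tcp [ 0.749  -0.163   0.4309] F [-1.4 -0.6 -0.3] open 0.0 q [-0.31  0.37  1.2   0.    1.58 -1.74]
[([0.6946, -0.1542, 0.215], array([  48.7, -140.8,  215. ]), 0.61)]
```

View pics/w13.png

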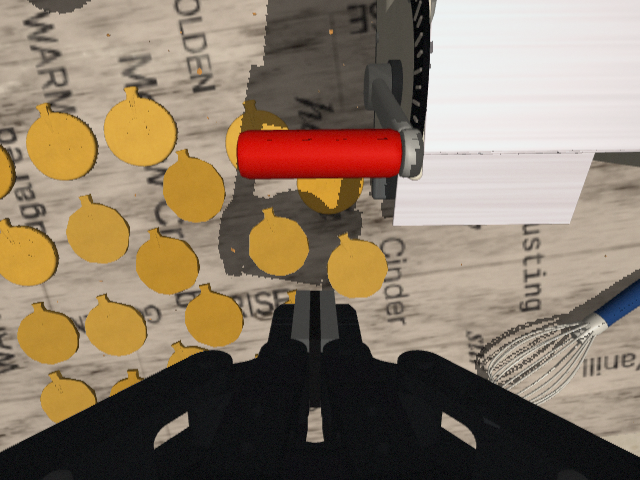

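The red handle is centred at (320,153) and lines up with the closed fingers (315,310), which are behind it. Lowering.

```bash
python3 -m crank '[[0,-0.015,0,2,2,20,1],[0,0,0,2,1,25,1],[0,0,0,2,0,20,1],[0,0,0,0,0,0,1]]'
python3 - <<'E'
from h import *
remp(*lev(.075,-.139,.192))
E
```

```text
t: 15.87
tool_pos: [0.7381, -0.1578, 0.3656]
tool_rot: [-0.222, -3.132, -0.009]
contact_force: [-0.1, -0.3, -2.1]
opening: -0.0002
rot cur [ 0.006 -0.002 -0.002] mm cur [17.3 -0.7  0.2] mm tgt [17.3 -0.7  0.2] world [-17.2   1.7  -0.2]
t 15.87 tcp [ 0.7381 -0.1578  0.3656] F [-0.1 -0.3 -2.1] open -0.0002 q [-0.31  0.37  1.31  0.01  1.46 -1.74]
```

```bash
python3 -m crank '[[0.006,0,0,12,0,0,1],[0,0,0,12,0,0,1],[0,0,0,12,0,0,1],[0,0,0,12,0,0,1],[0,0,0,12,0,0,1],[0,0,0,12,0,0,1],[0,0,0,0,0,0,1]]'
python3 - <<'E'
from h import *
remp(*lev(-.024,-.139,.192))
p=eyes.get_image('wrist');save(p,'w14')
for n in ('top','scene'):
  p=eyes.get_image(n)
  for q in ('lever_grip',):
    for a in spotter.mark_of(q,p)[:1]: print(n,q,(Rz(PSI).inv().apply(a['centre']-S0)*1e3).round(1),round(a['confidence'],2))
E
```

```text
t: 16.45
tool_pos: [0.6596, -0.1465, 0.3724]
tool_rot: [0.223, 3.129, -0.004]
contact_force: [0.7, -0.9, 0.6]
opening: -0.0
rot cur [-0.002  0.004 -0.002] mm cur [37.  -1.1  6.8] mm tgt [37. -1.  7.] world [-36.8   4.2  -7. ]
t 16.45 tcp [ 0.6596 -0.1465  0.3724] F [ 0.7 -0.9  0.6] open -0.0 q [-0.33  0.19  1.52 -0.    1.43 -1.76]
top lever_grip [  -6.6 -135.3  224.7] 0.59
scene lever_grip [  -7.3 -143.8  223. ] 0.89
```

View pics/w14.png

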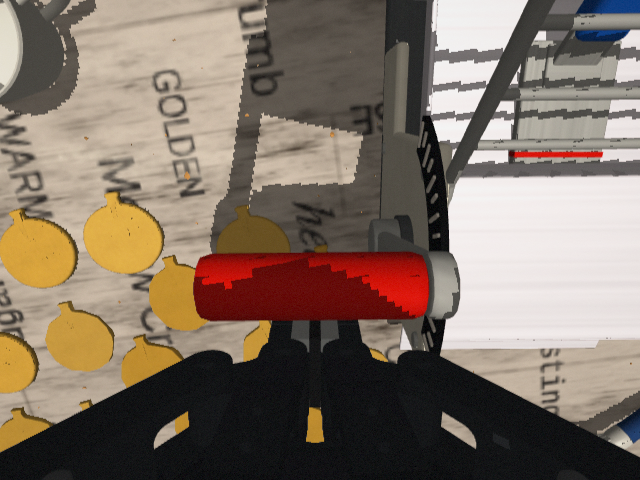

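The lever follows: the handle is at sheeter x ≈ −7, and the red line still lies at the cover edge. Another 24 mm, then fine steps watching the force.

```bash
python3 -m crank '[[0,0,0,9,0,2,1],[0,0,0,9,0,2,1],[0,0,0,6,0,2,1],[0,0,0,0,0,0,1]]'
python3 -c "
from h import *
remp(*lev(-.025,-.139,.192))"
```

```text
t: 17.03
tool_pos: [0.6372, -0.1435, 0.3645]
tool_rot: [0.222, 3.128, -0.004]
contact_force: [0.5, 0.4, -0.2]
opening: -0.0002
rot cur [-0.002  0.006 -0.002] mm cur [15.4 -0.8 -1. ] mm tgt [15.4 -0.8 -0.9] world [-15.3   1.4   0.9]
t 17.03 tcp [ 0.6372 -0.1435  0.3645] F [ 0.5  0.4 -0.2] open -0.0002 q [-0.34  0.14  1.58 -0.    1.41 -1.76]
```

```bash
python3 -m crank '[[0,0,0,5,0,0,1],[0,0,0,4,0,0,1],[0,0,0,0,0,0,1]]'
python3 -m crank '[[0,0,0,3,0,0,1],[0,0,0,0,0,0,1]]'
python3 -c "
from h import *
remp(*lev(-.025,-.139,.192))"
```

```text
t: 17.28
tool_pos: [0.6269, -0.142, 0.3633]
tool_rot: [0.222, 3.129, -0.003]
contact_force: [-0.1, 0.8, 0.7]
opening: 0.0001
t: 17.45
tool_pos: [0.6234, -0.1415, 0.3631]
tool_rot: [0.222, 3.129, -0.003]
contact_force: [-0.5, 0.1, -0.4]
opening: 0.0002
rot cur [-0.002  0.005 -0.002] mm cur [ 1.5 -0.9 -2.3] mm tgt [ 1.5 -0.9 -2.3] world [-1.6 -0.7  2.3]
t 17.45 tcp [ 0.6234 -0.1415  0.3631] F [-0.5  0.1 -0.4] open 0.0002 q [-0.34  0.11  1.62 -0.    1.4  -1.77]
```

```bash
for i in 1; do python3 -m crank '[[0,0,0,2,0,0,1],[0,0,0,0,0,0,1]]'; python3 -m crank '[[0,0,0,2,0,0,1],[0,0,0,0,0,0,1]]'; done
python3 - <<'E'
from h import *
remp(*lev(-.025,-.139,.192))
p=eyes.get_image('wrist');save(p,'w15')
for n in ('top','scene'):
  p=eyes.get_image(n)
  for q in ('lever_grip','lever_pivot'):
    for a in spotter.mark_of(q,p)[:1]: print(n,q,(Rz(PSI).inv().apply(a['centre']-S0)*1e3).round(1),round(a['confidence'],2))
E
```

```text
t: 17.62
tool_pos: [0.6215, -0.1412, 0.3631]
tool_rot: [0.222, 3.128, -0.003]
contact_force: [-0.1, 0.6, -0.3]
opening: -0.0
t: 17.78
tool_pos: [0.6198, -0.1409, 0.3629]
tool_rot: [0.222, 3.126, -0.003]
contact_force: [1.7, 0.6, -0.7]
opening: 0.0002
rot cur [-0.001  0.008 -0.002] mm cur [-2.2 -1.  -2.5] mm tgt [-2.2 -1.  -2.5] world [ 2.  -1.3  2.5]
t 17.78 tcp [ 0.6198 -0.1409  0.3629] F [ 1.7  0.6 -0.7] open 0.0002 q [-0.34  0.1   1.63  0.    1.4  -1.77]
scene lever_grip [ -47.1 -141.8  208. ] 0.71
scene lever_pivot [  13.8 -140.8  119.2] 0.63
```

View pics/w15.png

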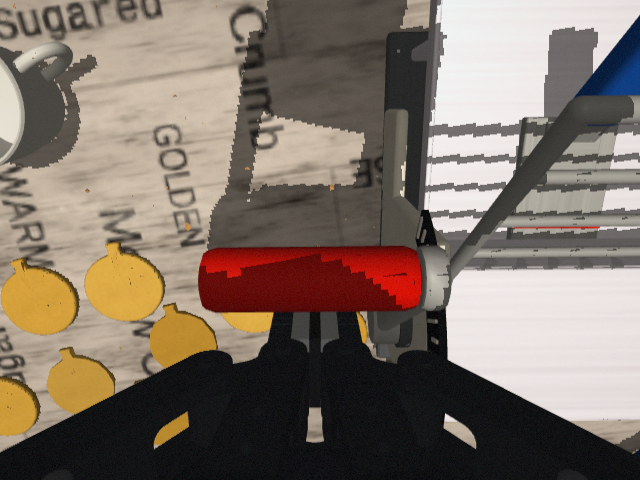

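```bash
python3 -m crank '[[0,0,0,2,0,0,1],[0,0,0,0,0,0,1]]'; python3 -m crank '[[0,0,0,2,0,0,1],[0,0,0,0,0,0,1]]'
python3 -c "
from h import *
remp(*lev(-.025,-.139,.192))"
```

```text
t: 18.3
tool_pos: [0.6183, -0.1407, 0.3628]
tool_rot: [0.222, 3.123, -0.003]
contact_force: [2.3, -0.2, -0.3]
opening: -0.0001
t: 18.47
tool_pos: [0.6169, -0.1404, 0.3626]
tool_rot: [0.221, 3.119, -0.004]
contact_force: [2.4, 0.0, -1.4]
opening: 0.0002
rot cur [-0.001  0.015 -0.002] mm cur [-5.2 -1.  -2.7] mm tgt [-5.1 -1.  -2.8] world [ 5.  -1.7  2.8]
t 18.47 tcp [ 0.6169 -0.1404  0.3626] F [ 2.4  0.  -1.4] open 0.0002 q [-0.34  0.1   1.64  0.    1.39 -1.77]
```

```bash
python3 -m crank '[[0,0,0,3,0,0,1],[0,0,0,0,0,0,1]]'; python3 -m crank '[[0,0,0,3,0,0,1],[0,0,0,0,0,0,1]]'
python3 -c "
from h import *
remp(*lev(-.025,-.139,.192))"
```

```text
t: 18.63
tool_pos: [0.6147, -0.1401, 0.3624]
tool_rot: [0.221, 3.113, -0.004]
contact_force: [2.9, -0.9, -0.2]
opening: 0.0004
t: 18.8
tool_pos: [0.6128, -0.1398, 0.3623]
tool_rot: [0.22, 3.105, -0.005]
contact_force: [4.5, -1.2, 0.0]
opening: -0.0
rot cur [-0.001  0.029 -0.002] mm cur [-9.4 -1.1 -2.8] mm tgt [-9.3 -1.1 -3.1] world [ 9.1 -2.4  3.1]
t 18.8 tcp [ 0.6128 -0.1398  0.3623] F [ 4.5 -1.2  0. ] open -0.0 q [-0.34  0.08  1.65  0.    1.38 -1.77]
```

4.5 N and the tip has stopped, so the roller is on the blade. Backing away from the lever.

```bash
python3 -m crank '[[0,0,0,1.5,0,0,1],[0,0,0,-8,0,0,1],[0,0.03,0,-15,0,0,1],[0,0,0,-15,0,0,1],[0,0,0,0,0,0,1],[0,0,0,0,0,0,1],[0,0,0,0,0,0,1],[0,0,0,0,0,0,1]]'
python3 - <<'E'
from h import *
remp(*lev(.02,-.139,.3))
p=eyes.get_image('wrist');save(p,'w16')
for n in ('top','scene'):
  p=eyes.get_image(n);save(p,n+'16')
  for q in ('lever_grip','gauge','top_axis','low_axis','cover_edge'):
    for a in spotter.mark_of(q,p)[:1]: print(n,q,(Rz(PSI).inv().apply(a['centre']-S0)*1e3).round(1),round(a['confidence'],2))
E
```

```text
t: 19.47
tool_pos: [0.6495, -0.1452, 0.3644]
tool_rot: [-0.222, -3.126, 0.002]
contact_force: [-0.4, -0.5, 0.1]
opening: 0.0004
rot cur [-0.002 -0.007 -0.002] mm cur [ -16.4   -1.  -109.2] mm tgt [ -17.2   -0.9 -109. ] world [ 16.9  -3.3 109. ]
t 19.47 tcp [ 0.6495 -0.1452  0.3644] F [-0.4 -0.5  0.1] open 0.0004 q [-0.33  0.17  1.55 -0.    1.42 -1.76]
top lever_grip [ -44.9 -138.4  209. ] 0.52
top gauge [-32.8   2.1  85.5] 0.93
top low_axis [ 0.1 -1.5 61.2] 0.71
top cover_edge [-29.4  -3.5  82. ] 0.66
scene lever_grip [ -46.2 -142.2  209.9] 0.75
scene gauge [-34.8  -2.1  83. ] 0.76
scene top_axis [-32.9   0.1  81.2] 0.53
scene low_axis [ 0.9 -1.2 61.3] 0.55
```

View pics/w16.png

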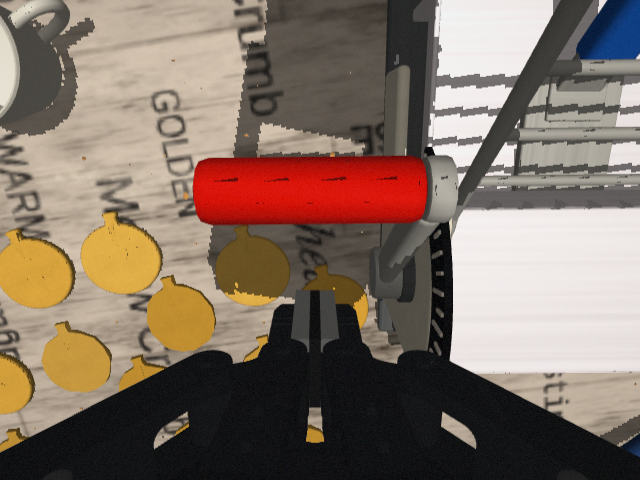

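The lever stays where I left it (handle at sheeter x ≈ −45, i.e. 0.91 rad, so a gap of about 7 mm), and the gauge is still at its depth. Going back to the gauge.

```bash
python3 -m crank '[[0,0,0,0,0,-20,1],[0,0,0,0,0,-30,1],[0,0,0,0,0,-30,1],[0,0,0,0,0,-25,1],[0,0,0,25,10,0,1],[0,0,0,35,20,0,1],[0,0,0,38,10,0,1],[0,0,0,38,20,0,1]]'
python3 - <<'E'
from h import *
Rt=lean(PSI,0); g=tcp_for(-.0325,.085,40)
back=lambda b:(g[0],g[1]+g[0].apply([0,0,-b]))
remp(*back(.12))
E
```

```text
t: 20.78
tool_pos: [0.5263, -0.0692, 0.4725]
tool_rot: [-0.23, -3.123, 0.002]
contact_force: [-0.7, 0.8, 0.4]
opening: -0.0001
rot cur [-0.004 -0.708 -0.006] mm cur [161.5  79.2 127.7] mm tgt [205.4  80.1  -7.6] world [-149.4  102.  -126.2]
t 20.78 tcp [ 0.5263 -0.0692  0.4725] F [-0.7  0.8  0.4] open -0.0001 q [-0.27 -0.2   1.74 -0.    1.61 -1.69]
```

```bash
python3 -m crank '[[0,0,0,35,20,0,1],[0,0,0,35,20,0,1],[0,0,0,35,20,0,0],[0,0,0,25,15,0,-0.5],[0,-0.118,0,8,2,14,-0.5],[0,-0.118,0,8,2,14,-0.5],[0,-0.118,0,8,0,14,-0.5]]'
python3 - <<'E'
from h import *
g=tcp_for(-.0325,.085,40)
back=lambda b:(g[0],g[1]+g[0].apply([0,0,-b]))
remp(*back(.12))
E
```

```text
t: 21.37
tool_pos: [0.3808, 0.0371, 0.434]
tool_rot: [0.2, 2.767, -0.036]
contact_force: [-0.3, -0.3, -0.7]
opening: 0.0605
rot cur [-0.001 -0.33  -0.004] mm cur [34.5 -4.9 80.6] mm tgt [58.8 -4.8 65. ] world [ -3.9  -4.3 -87.6]
t 21.37 tcp [0.3808 0.0371 0.434 ] F [-0.3 -0.3 -0.7] open 0.0605 q [-0.09 -0.71  2.17 -0.02  1.31 -1.52]
```

```bash
python3 -m crank '[[0,-0.11,0,13,-2,20,-0.5],[0,-0.11,0,13,-2,20,-0.5],[0,-0.11,0,13,-1,20,-0.5],[0,0,0,0,0,0,-0.5]]'
python3 - <<'E'
from h import *
g=tcp_for(-.0325,.085,40)
back=lambda b:(g[0],g[1]+g[0].apply([0,0,-b]))
remp(*back(.08))
p=eyes.get_image('wrist');save(p,'w17')
for q in ('gauge','gauge_grip'):
    for a in spotter.mark_of(q,p)[:1]: print(q,(Rz(PSI).inv().apply(a['centre']-S0)*1e3).round(1),round(a['confidence'],2))
E
```

```text
t: 21.7
tool_pos: [0.3705, 0.0343, 0.3575]
tool_rot: [0.172, 2.42, -0.063]
contact_force: [-1.6, -0.4, -1.8]
opening: 0.0642
rot cur [ 0.     0.018 -0.002] mm cur [ 3.1 -0.6 52.7] mm tgt [ 2.1 -0.6 52.8] world [ 31.9  -5.1 -41.8]
t 21.7 tcp [0.3705 0.0343 0.3575] F [-1.6 -0.4 -1.8] open 0.0642 q [-0.1  -0.83  2.39 -0.03  0.87 -1.52]
gauge [-34.1  -0.2  85.6] 0.91
gauge_grip [-113.7   -1.6  133. ] 0.87
```

View pics/w17.png

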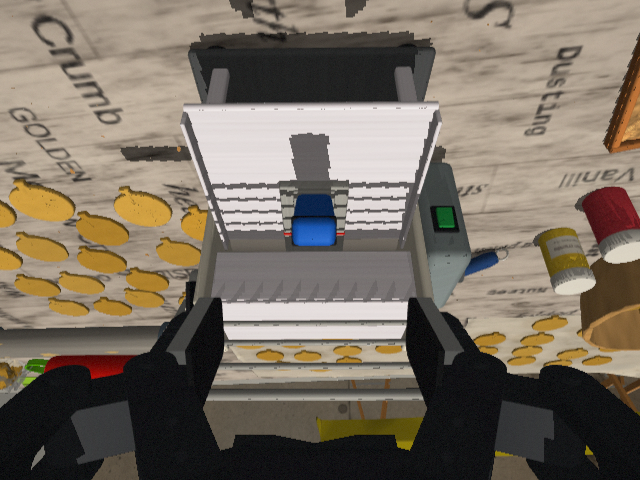

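The handle at (314,230) is centred between the fingers (mid x≈315), and the gauge is square. Approaching along the handle.

```bash
python3 -m crank '[[0,0.01,0,1,0,20,-0.5],[0,0.008,0,1,0,20,-0.5],[0,0,0,0,0,20,-0.5],[0,0,0,0,0,20,-0.5],[0,0,0,0,0,0,-0.5]]'
python3 - <<'E'
from h import *
g=tcp_for(-.0325,.085,40)
remp(*g)
p=eyes.get_image('wrist');save(p,'w18')
E
```

```text
t: 22.27
tool_pos: [0.4326, 0.0259, 0.3235]
tool_rot: [0.172, 2.411, -0.061]
contact_force: [-0.2, 0.4, -1.7]
opening: 0.0642
rot cur [ 0.001  0.027 -0.003] mm cur [30.1 -1.2 65.7] mm tgt [28.3 -1.  66.5] world [ 20.7  -4.  -69.1]
t 22.27 tcp [0.4326 0.0259 0.3235] F [-0.2  0.4 -1.7] open 0.0642 q [-0.11 -0.57  2.3  -0.03  0.68 -1.52]
```

View pics/w18.png

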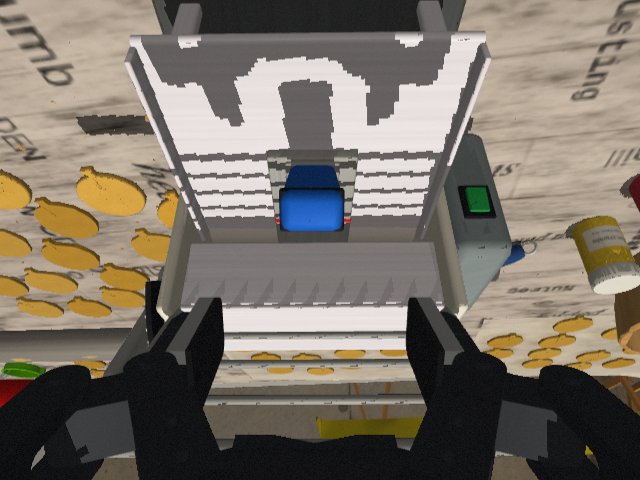

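```bash
python3 -m crank '[[0,0.012,0,14,-1,0,-0.5],[0,0.012,0,14,0,0,-0.5],[0,0,0,0,0,0,-0.5]]'
python3 - <<'E'
from h import *
g=tcp_for(-.0325,.085,40)
remp(*g)
E
```

```text
t: 22.57
tool_pos: [0.4119, 0.028, 0.3121]
tool_rot: [0.173, 2.428, -0.06]
contact_force: [-0.2, 0.3, -0.4]
opening: 0.0642
rot cur [ 0.002  0.01  -0.003] mm cur [ 5.7 -0.4 71. ] mm tgt [ 5.  -0.2 71.1] world [ 41.4  -6.1 -57.7]
t 22.57 tcp [0.4119 0.028  0.3121] F [-0.2  0.3 -0.4] open 0.0642 q [-0.11 -0.63  2.35 -0.03  0.7  -1.52]
```

```bash
python3 -m crank '[[0,0.01,0,5,0,12,-0.5],[0,0,0,2,0,12,-0.5],[0,0,0,2,0,12,-0.5],[0,0,0,0,0,0,-0.5]]'
python3 - <<'E'
from h import *
g=tcp_for(-.0325,.085,40)
remp(*g)
E
```

```text
t: 22.9
tool_pos: [0.4262, 0.0265, 0.2823]
tool_rot: [0.172, 2.429, -0.059]
contact_force: [-0.4, 0.3, 0.1]
opening: 0.0641
rot cur [ 0.003  0.01  -0.003] mm cur [-2.7 -0.8 39. ] mm tgt [-3.1 -0.7 39. ] world [ 27.1  -4.5 -27.9]
t 22.9 tcp [0.4262 0.0265 0.2823] F [-0.4  0.3  0.1] open 0.0641 q [-0.11 -0.53  2.35 -0.03  0.61 -1.52]
```

```bash
python3 -m crank '[[0.002,0.006,-0.003,-2,-1,12,-0.5],[0,0.004,0,0,0,12,-0.5],[0,0,0,1,0,12,-0.5],[0,0,0,0,0,0,-0.5]]'
python3 - <<'E'
from h import *
g=tcp_for(-.0325,.085,40)
remp(*g)
p=eyes.get_image('wrist');save(p,'w19')
E
```

```text
t: 23.23
tool_pos: [0.4493, 0.0226, 0.2593]
tool_rot: [0.169, 2.432, -0.062]
contact_force: [-0.4, 0.3, -0.9]
opening: 0.0638
rot cur [0.001 0.007 0.001] mm cur [ 0.1 -0.   6.4] mm tgt [ 0.  -0.   6.4] world [ 4.  -0.6 -4.9]
t 23.23 tcp [0.4493 0.0226 0.2593] F [-0.4  0.3 -0.9] open 0.0638 q [-0.11 -0.41  2.31 -0.03  0.54 -1.52]
```

View pics/w19.png

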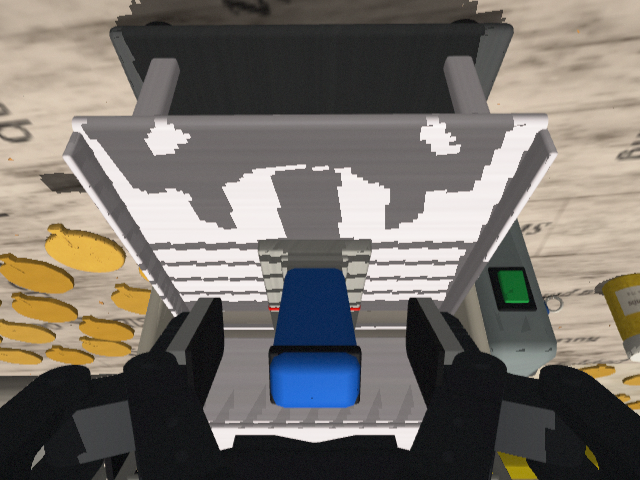

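Centred, with the red line still at the cover edge (row 310). Last few mm, then grip.

```bash
python3 -m crank '[[0,0.006,0,0,0,5,-0.5],[0,0,0,0,0,0,0.3],[0,0,0,0,0,0,1],[0,0,0,0,0,0,1],[0,0,0,0,0,0,1],[0,0,0,0,0,0,1]]' 60
python3 - <<'E'
from h import *
remp(*tcp_for(-.0325,.085,40))
remp(*tcp_for(-.13,.087,40))
E
```

```text
t: 23.78
tool_pos: [0.452, 0.0224, 0.2604]
tool_rot: [0.169, 2.431, -0.061]
contact_force: [4.2, -0.5, -3.6]
opening: 0.0235
rot cur [0.001 0.008 0.001] mm cur [ 2.9 -0.2  5.5] mm tgt [ 2.8 -0.2  5.5] world [ 1.3 -0.4 -6. ]
t 23.78 tcp [0.452  0.0224 0.2604] F [ 4.2 -0.5 -3.6] open 0.0235 q [-0.11 -0.4   2.31 -0.03  0.53 -1.52]
rot cur [0.001 0.008 0.001] mm cur [ 75.8  -0.1 -59.3] mm tgt [ 76.2  -0.2 -58.7] world [-95.2  13.2  -4. ]
t 23.78 tcp [0.452  0.0224 0.2604] F [ 4.2 -0.5 -3.6] open 0.0235 q [-0.11 -0.4   2.31 -0.03  0.53 -1.52]
```

```bash
python3 -m crank '[[0,0,0,1,0,1,1],[0,0,0,0,0,0,1]]'
python3 - <<'E'
from h import *
remp(*tcp_for(-.0325,.085,40))
E
```

```text
t: 23.95
tool_pos: [0.4519, 0.0224, 0.2603]
tool_rot: [0.168, 2.43, -0.062]
contact_force: [2.5, -1.0, -3.7]
opening: 0.023
rot cur [0.001 0.009 0.001] mm cur [ 2.7 -0.2  5.5] mm tgt [ 2.7 -0.2  5.5] world [ 1.4 -0.4 -5.9]
t 23.95 tcp [0.4519 0.0224 0.2603] F [ 2.5 -1.  -3.7] open 0.023 q [-0.11 -0.4   2.31 -0.03  0.53 -1.52]
```

```bash
python3 -m crank '[[0,0.004,0,2,0,2.4,1],[0,0,0,0,0,0,1]]'
python3 - <<'E'
from h import *
remp(*tcp_for(-.0325,.085,40))
E
```

```text
t: 24.12
tool_pos: [0.4528, 0.0224, 0.2606]
tool_rot: [0.168, 2.43, -0.062]
contact_force: [2.5, -1.6, -4.9]
opening: 0.0231
rot cur [0.001 0.009 0.002] mm cur [ 3.6 -0.3  5.1] mm tgt [ 3.5 -0.3  5.1] world [ 0.5 -0.4 -6.2]
t 24.12 tcp [0.4528 0.0224 0.2606] F [ 2.5 -1.6 -4.9] open 0.0231 q [-0.11 -0.4   2.3  -0.04  0.53 -1.52]
```

Run:
```python
from h import *
p=eyes.get_image('wrist');save(p,'w20')
p=eyes.get_image('scene')
cv2.imwrite('pics/s20.png',cv2.resize(p['image'][180:280,250:410],None,fx=5,fy=5,interpolation=cv2.INTER_CUBIC)[:,:,::-1])
for q in ('gauge','lever_grip','gauge_grip'):
    for a in spotter.mark_of(q,p)[:1]: print(q,(Rz(PSI).inv().apply(a['centre']-S0)*1e3).round(1),round(a['confidence'],2))
```

```text
gauge [-31.7  -3.5  86.3] 0.56
lever_grip [ -51.8 -139.   209. ] 0.59
gauge_grip [-111.4    1.7  132.4] 0.55
```

View pics/w20.png

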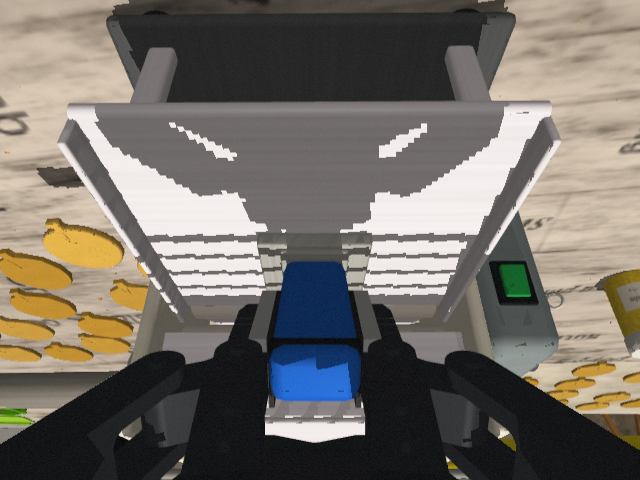

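View pics/s20.png

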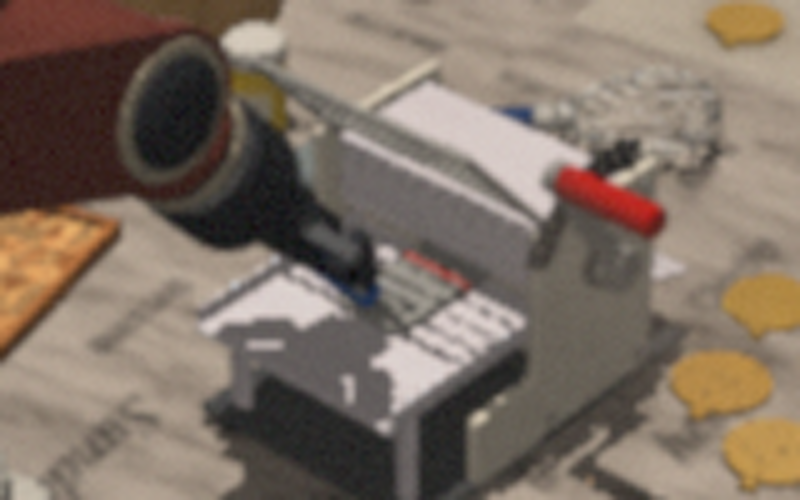

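The gauge lies flat and the lever hasn't moved. Drawing it out level, with a slight downward bias.

```bash
python3 -m crank '[[0,0.004,0,7,0,-4.5,1],[0,0,0,8,0,-5.5,1],[0,0,0,0,0,0,1]]'
python3 - <<'E'
from h import *
remp(*tcp_for(-.0325,.085,40))
E
```

```text
t: 24.62
tool_pos: [0.4359, 0.0245, 0.2596]
tool_rot: [0.168, 2.427, -0.062]
contact_force: [-14.4, 1.8, 8.7]
opening: 0.0232
rot cur [0.001 0.011 0.001] mm cur [-10.   -0.1  15.3] mm tgt [-10.1  -0.1  15.2] world [17.4 -2.5 -5.2]
t 24.62 tcp [0.4359 0.0245 0.2596] F [-14.4   1.8   8.7] open 0.0232 q [-0.11 -0.46  2.34 -0.04  0.55 -1.52]
```

```bash
python3 -m crank '[[0,0,0,0,0,0,1]]'
python3 - <<'E'
from h import *
remp(*tcp_for(-.0325,.085,40))
p=eyes.get_image('wrist');save(p,'w21')
for n in ('scene','top'):
  p=eyes.get_image(n)
  for q in ('gauge','lever_grip'):
    for a in spotter.mark_of(q,p)[:1]: print(q,(Rz(PSI).inv().apply(a['centre']-S0)*1e3).round(1),round(a['confidence'],2))
E
```

```text
t: 24.7
tool_pos: [0.4359, 0.0245, 0.2596]
tool_rot: [0.168, 2.427, -0.062]
contact_force: [5.9, -1.2, -4.0]
opening: 0.0234
rot cur [0.001 0.012 0.001] mm cur [-9.9 -0.1 15.5] mm tgt [-10.1  -0.1  15.3] world [17.4 -2.6 -5.2]
t 24.7 tcp [0.4359 0.0245 0.2596] F [ 5.9 -1.2 -4. ] open 0.0234 q [-0.11 -0.46  2.34 -0.04  0.55 -1.52]
gauge [-50.   -1.5  82.1] 0.84
lever_grip [ -50.  -139.3  210.6] 0.73
gauge [-47.7   1.   83.3] 0.84
lever_grip [ -45.8 -138.   210.1] 0.83
```

View pics/w21.png

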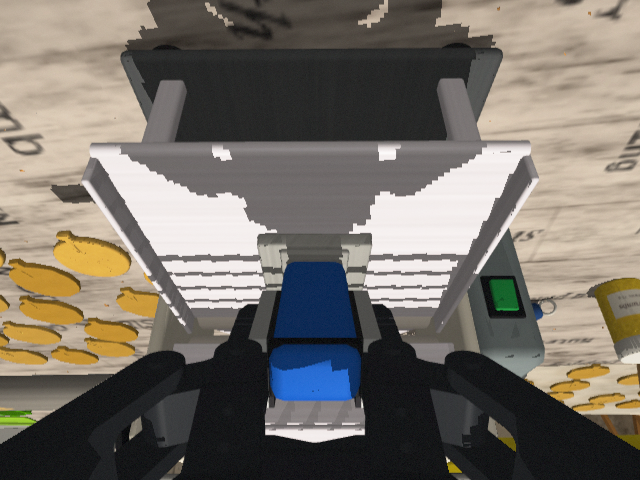

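The gauge came out 16 mm with no slip in the hand (blade rear still at row 235), and the lever is unmoved. Continuing.

```bash
python3 -m crank '[[0,0.004,0,7,0,-4.5,1],[0,0.004,0,8,0,-5.5,1],[0,0,0,0,0,0,1]]'
python3 -m crank '[[0,0.004,0,8,0,-5.5,1],[0,0,0,8,0,-5.5,1],[0,0,0,8,0,-5.5,1],[0,0,0,0,0,0,1]]'
python3 - <<'E'
from h import *
remp(*tcp_for(-.13,.093,40))
for n in ('scene','top'):
  p=eyes.get_image(n)
  for q in ('gauge','lever_grip'):
    for a in spotter.mark_of(q,p)[:1]: print(q,(Rz(PSI).inv().apply(a['centre']-S0)*1e3).round(1),round(a['confidence'],2))
E
```

```text
t: 25.3
tool_pos: [0.4202, 0.0266, 0.2596]
tool_rot: [0.168, 2.428, -0.062]
contact_force: [-1.9, 1.0, -1.5]
opening: 0.0232
t: 25.63
tool_pos: [0.3933, 0.0304, 0.2591]
tool_rot: [0.167, 2.423, -0.062]
contact_force: [-2.6, 0.3, 0.5]
opening: 0.0231
rot cur [0.002 0.015 0.002] mm cur [ 25.8   0.1 -26.6] mm tgt [ 26.2   0.  -26.2] world [-36.6   5.2   3.3]
t 25.63 tcp [0.3933 0.0304 0.2591] F [-2.6  0.3  0.5] open 0.0231 q [-0.11 -0.62  2.44 -0.04  0.6  -1.52]
gauge [-92.7   1.2  85.7] 0.81
lever_grip [ -43.2 -136.9  211.2] 0.9
```

Clear of the rollers. Retracing the entry path: back, up, un-lean.

```bash
python3 -m crank '[[0,0.01,0,6,0,-10,1],[0,0.005,0,5,0,-12,1],[0,0,0,5,0,-12,1],[0,0,0,5,0,-12,1],[0,0,0,0,0,0,1]]' 90
python3 - <<'E'
from h import *
o=st();print('tip',tip(R.from_rotvec(o['tool_rot']),o['tool_pos']+[0,0,-.006]))
remp(*tcp_for(-.16,.14,30))
E
```

```text
t: 26.35
tool_pos: [0.3453, 0.0367, 0.2715]
tool_rot: [0.172, 2.468, -0.059]
contact_force: [0.9, -0.0, -3.7]
opening: 0.0228
tip [-0.08651531 -0.00019348  0.08887087]
rot cur [0.001 0.145 0.   ] mm cur [-52.2   0.5 -44. ] mm tgt [-45.3   0.4 -51.1] world [13.6 -1.5 66.9]
t 26.35 tcp [0.3453 0.0367 0.2715] F [ 0.9 -0.  -3.7] open 0.0228 q [-0.1  -0.85  2.54 -0.03  0.79 -1.52]
```

```bash
python3 -m crank '[[0,0,0,-12,0,-12,1],[0,0.036,0,-13,0,-12,1],[0,0.036,0,-13,0,-12,1],[0,0.036,0,-12,0,-12,1],[0,0.036,0,-6,0,-8,1],[0,0,0,0,0,0,1]]'
python3 - <<'E'
from h import *
o=st();print('tip',tip(R.from_rotvec(o['tool_rot']),o['tool_pos']+[0,0,-.006]))
remp(*tcp_for(-.18,.19,20))
E
```

```text
t: 26.85
tool_pos: [0.3568, 0.0348, 0.3364]
tool_rot: [0.186, 2.65, -0.046]
contact_force: [1.5, -0.3, -4.1]
opening: 0.0227
tip [-0.11099284 -0.00074386  0.11353226]
rot cur [ 0.     0.137 -0.   ] mm cur [-51.7   0.8 -57.6] mm tgt [-43.3   0.7 -64.1] world [18.7 -1.9 75.1]
t 26.85 tcp [0.3568 0.0348 0.3364] F [ 1.5 -0.3 -4.1] open 0.0227 q [-0.11 -0.8   2.39 -0.02  1.07 -1.53]
```

```bash
python3 -m crank '[[0,0.03,0,-9,0,-16,1],[0,0.035,0,-9,0,-17,1],[0,0.035,0,-9,0,-17,1],[0,0.035,0,-9,0,-18,1],[0,0,0,-6,0,-10,1],[0,0,0,0,0,0,1]]'
python3 - <<'E'
from h import *
o=st();print('tip',tip(R.from_rotvec(o['tool_rot']),o['tool_pos']+[0,0,-.006]))
remp(lean(.14),np.array([.39,.2575,.31]))
p=eyes.get_image('wrist');save(p,'w22')
E
```

```text
t: 27.35
tool_pos: [0.3653, 0.0334, 0.4122]
tool_rot: [0.199, 2.811, -0.033]
contact_force: [-0.1, -0.8, -3.7]
opening: 0.0229
tip [-0.14006535 -0.00126801  0.15967402]
rot cur [-0.139 -0.372 -0.246] mm cur [ 39.2 225.4  94.6] mm tgt [ 23.  218.5 114.1] world [  24.7  224.1 -102.2]
t 27.35 tcp [0.3653 0.0334 0.4122] F [-0.1 -0.8 -3.7] open 0.0229 q [-0.11 -0.75  2.23 -0.01  1.34 -1.54]
```

View pics/w22.png

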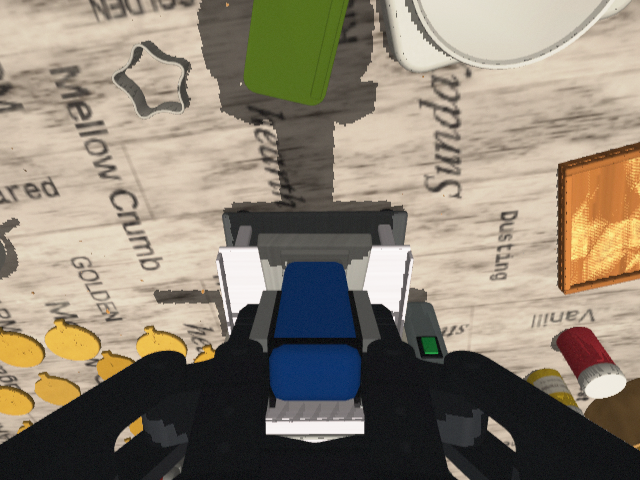

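The gauge is clear of the sheeter and steady in the hand. Moving over to the tray.

```bash
python3 -m crank '[[0,0,0,0,25,0,1],[0,0,0,0,35,0,1],[0,0,0,0,38,0,1],[0,0,0,0,38,0,1],[0,0,0,0,38,0,1],[0,0,0,0,30,0,1],[-0.03,-0.09,-0.06,2,8,0,1],[-0.035,-0.09,-0.06,2,5,0,1]]'
python3 - <<'E'
from h import *
remp(lean(.142),np.array([.392,.2575,.27]))
E
```

```text
t: 28.07
tool_pos: [0.3915, 0.2567, 0.3887]
tool_rot: [0.013, 2.649, 0.007]
contact_force: [0.0, 0.1, -4.6]
opening: 0.0228
rot cur [-0.078 -0.204 -0.128] mm cur [ 5.570e+01 -1.000e-01  1.048e+02] mm tgt [75.8  0.7 91.3] world [   0.5    0.8 -118.7]
t 28.07 tcp [0.3915 0.2567 0.3887] F [ 0.   0.1 -4.6] open 0.0228 q [ 0.47 -0.44  2.08 -0.25  1.06 -1.02]
```

```bash
python3 -m crank '[[-0.035,-0.09,-0.06,12,0,20,1],[-0.035,-0.09,-0.06,14,0,20,1],[0,0,0,12,0,14,1],[0,0,0,0,0,0,1]]'
python3 - <<'E'
from h import *
remp(lean(.142),np.array([.392,.2575,.27]))
remp(lean(.142),np.array([.393,.2585,.183]))
o=st();p=eyes.get_image('wrist');save(p,'w23')
for q in ('gauge','gauge_tray'):
  for a in spotter.mark_of(q,p)[:1]: print(q,np.round(a['centre'],4),a['confidence'])
p=eyes.get_image('top')
for q in ('gauge','gauge_tray'):
  for a in spotter.mark_of(q,p)[:1]: print(q,np.round(a['centre'],4),a['confidence'])
E
```

```text
t: 28.4
tool_pos: [0.3849, 0.259, 0.3108]
tool_rot: [-0.182, 2.462, 0.061]
contact_force: [-1.3, -1.7, -7.2]
opening: 0.0223
rot cur [ 0.002 -0.025  0.005] mm cur [20.1 -2.4 36.1] mm tgt [21.  -2.5 35.6] world [  7.1  -1.5 -40.8]
t 28.4 tcp [0.3849 0.259  0.3108] F [-1.3 -1.7 -7.2] open 0.0223 q [ 0.48 -0.42  2.22 -0.32  0.72 -1.07]
rot cur [ 0.002 -0.025  0.005] mm cur [ 73.5  -1.5 104.8] mm tgt [ 76.   -1.6 103. ] world [   8.1   -0.5 -127.8]
t 28.4 tcp [0.3849 0.259  0.3108] F [-1.3 -1.7 -7.2] open 0.0223 q [ 0.48 -0.42  2.22 -0.32  0.72 -1.07]
gauge [0.5611 0.2831 0.1294] 0.95
gauge_tray [0.5757 0.2945 0.0017] 0.78
gauge [0.5639 0.2844 0.1357] 0.56
gauge_tray [ 0.6571 -0.1447  0.1156] 0.56
```

View pics/w23.png

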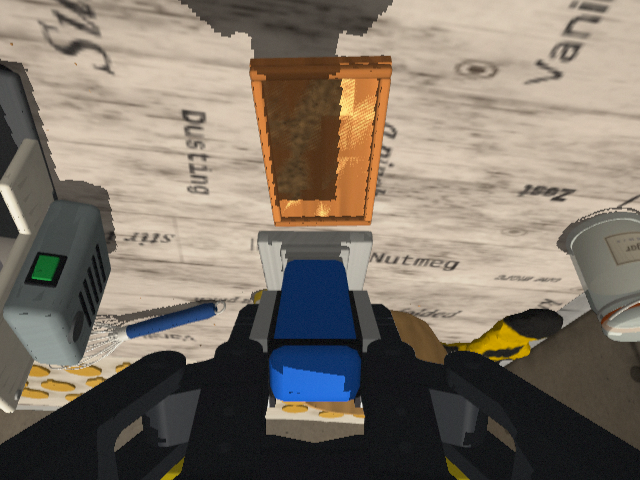

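```bash
python3 -m crank '[[0,-0.012,0,12,1,14,1],[0,-0.012,0.005,12,1,15,1],[0,0,0,12,1,15,1],[0,0,0,12,0,15,1],[0,0,0,8,0,12,1],[0,0,0,0,0,0,1]]'
python3 - <<'E'
from h import *
remp(lean(.142),np.array([.392,.263,.20]))
p=eyes.get_image('wrist');save(p,'w24')
E
```

```text
t: 29.2
tool_pos: [0.3986, 0.2671, 0.2425]
tool_rot: [-0.161, 2.397, 0.085]
contact_force: [-1.2, 0.1, -5.1]
opening: 0.0232
rot cur [ 0.011  0.042 -0.012] mm cur [33.8 -3.8 26.5] mm tgt [32.7 -3.1 28. ] world [ -6.6  -4.1 -42.5]
t 29.2 tcp [0.3986 0.2671 0.2425] F [-1.2  0.1 -5.1] open 0.0232 q [ 0.48 -0.27  2.25 -0.47  0.5  -0.89]
```

View pics/w24.png

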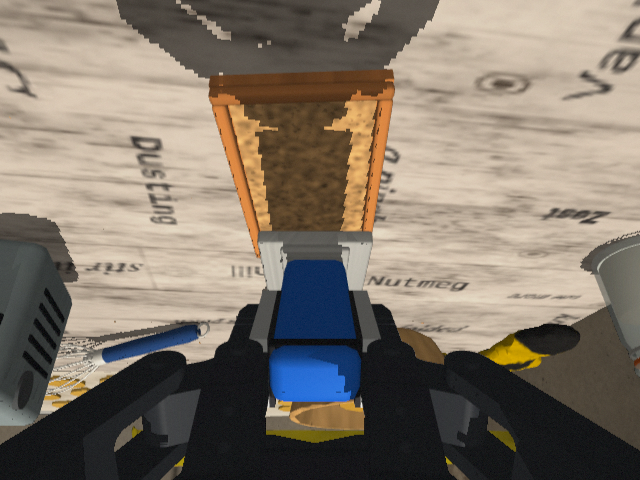

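```bash
python3 -m crank '[[0.006,0.02,-0.006,11,-2,7,1],[0.005,0.02,-0.006,11,-2,8,1],[0,0,0,5,0,8,1],[0,0,0,0,0,0,1]]'
python3 - <<'E'
from h import *
remp(lean(.142),np.array([.392,.263,.19]))
E
```

```text
t: 29.58
tool_pos: [0.3969, 0.2639, 0.2124]
tool_rot: [-0.172, 2.426, 0.068]
contact_force: [-0.9, 0.4, -5.2]
opening: 0.0225
rot cur [ 0.003  0.012 -0.001] mm cur [18.4 -0.2 13.7] mm tgt [18.3 -0.2 14. ] world [ -4.9  -0.9 -22.4]
t 29.58 tcp [0.3969 0.2639 0.2124] F [-0.9  0.4 -5.2] open 0.0225 q [ 0.48 -0.22  2.26 -0.49  0.47 -0.87]
```

```bash
python3 -m crank '[[0.003,0.008,0,9,0,5,1],[0,0.005,0,8,0,5,1],[0,0,0,0,0,0,1]]'
python3 - <<'E'
from h import *
remp(lean(.142),np.array([.392,.263,.183]))
p=eyes.get_image('wrist');save(p,'w25')
for q in ('gauge','gauge_tray'):
  for a in spotter.mark_of(q,p)[:1]: print(q,np.round(a['centre'],4),a['confidence'])
E
```

```text
t: 29.83
tool_pos: [0.3904, 0.263, 0.1926]
tool_rot: [-0.171, 2.439, 0.064]
contact_force: [0.4, 0.3, -5.2]
opening: 0.0227
rot cur [-0.    -0.001 -0.002] mm cur [ 5.  -0.2  8.4] mm tgt [ 5.  -0.2  8.4] world [ 1.6 -0.  -9.6]
t 29.83 tcp [0.3904 0.263  0.1926] F [ 0.4  0.3 -5.2] open 0.0227 q [ 0.48 -0.19  2.27 -0.53  0.44 -0.82]
gauge [0.5686 0.2902 0.0145] 0.91
```

View pics/w25.png

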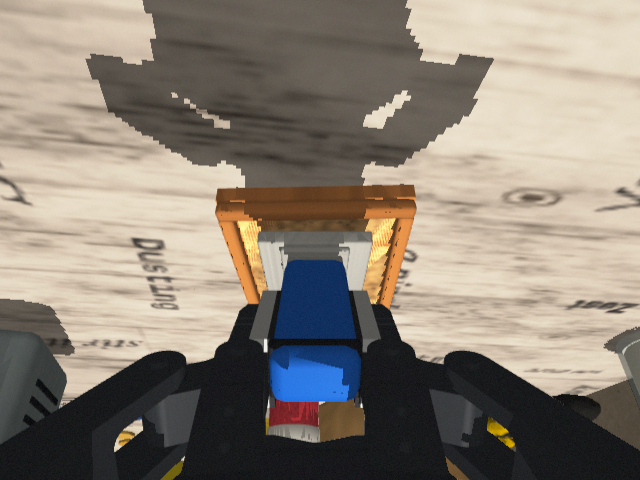

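The blade (258–372) is centred between the tray walls (217–415). Lowering the last 9 mm.

```bash
python3 -m crank '[[0,0,0,3,0,4,1],[0,0,0,3,0,4,1],[0,0,0,0,0,0,1]]'
python3 - <<'E'
from h import *
remp(lean(.142),np.array([.392,.263,.183]))
E
```

```text
t: 30.23
tool_pos: [0.3932, 0.2643, 0.186]
tool_rot: [-0.171, 2.431, 0.069]
contact_force: [-0.9, 1.6, -4.3]
opening: 0.0229
rot cur [ 0.003  0.008 -0.003] mm cur [ 3.  -1.2  1.4] mm tgt [ 3.  -1.1  1.4] world [-1.2 -1.3 -3. ]
t 30.23 tcp [0.3932 0.2643 0.186 ] F [-0.9  1.6 -4.3] open 0.0229 q [ 0.48 -0.17  2.27 -0.55  0.42 -0.79]
```

```bash
python3 -m crank '[[0.003,0.008,-0.003,3,-1,1.5,1],[0,0,0,1.5,0,1.5,1],[0,0,0,0,0,0,1]]'
python3 - <<'E'
from h import *
remp(lean(.142),np.array([.392,.263,.183]))
E
```

```text
t: 30.48
tool_pos: [0.3943, 0.2646, 0.1844]
tool_rot: [-0.176, 2.428, 0.068]
contact_force: [0.4, -0.8, -1.5]
opening: 0.0226
rot cur [0.004 0.01  0.001] mm cur [ 2.8 -1.3 -0.6] mm tgt [ 2.8 -1.3 -0.6] world [-2.3 -1.6 -1.4]
t 30.48 tcp [0.3943 0.2646 0.1844] F [ 0.4 -0.8 -1.5] open 0.0226 q [ 0.48 -0.16  2.27 -0.56  0.41 -0.79]
```

The tray is taking the weight (−4.3 → −1.5 N). One small correction, then release.

```bash
python3 -m crank '[[0.004,0.01,0,2,-1,0,1],[0,0,0,0,0,0,0.3],[0,0,0,0,0,0,-0.3],[0,0,0,0,0,0,-0.6],[0,0,0,0,0,0,-0.6],[0,0,0,0,0,0,-0.6]]'
python3 - <<'E'
from h import *
remp(lean(.142),np.array([.392,.263,.183]))
p=eyes.get_image('wrist');save(p,'w26')
E
```

```text
t: 30.98
tool_pos: [0.3949, 0.2644, 0.1862]
tool_rot: [-0.174, 2.432, 0.067]
contact_force: [0.4, -0.4, -0.6]
opening: 0.0685
rot cur [0.003 0.006 0.   ] mm cur [ 4.4 -0.9  0.5] mm tgt [ 4.4 -0.9  0.5] world [-2.9 -1.4 -3.2]
t 30.98 tcp [0.3949 0.2644 0.1862] F [ 0.4 -0.4 -0.6] open 0.0685 q [ 0.48 -0.16  2.27 -0.55  0.42 -0.8 ]
```

View pics/w26.png

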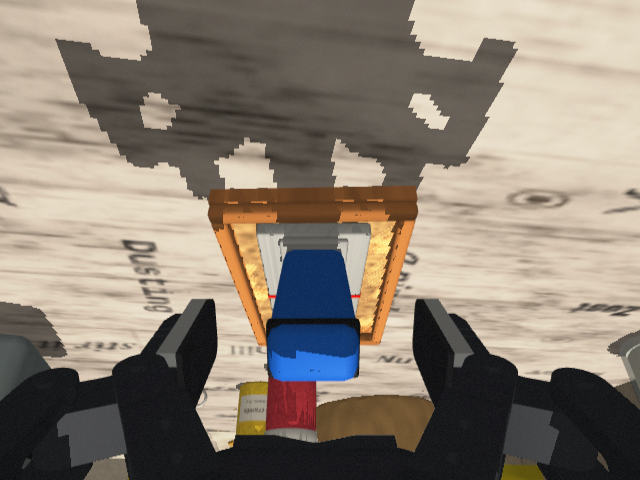

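The gauge lies flat inside the tray, with the red line at row 296 and the blade clear of all four walls. Retreating along the handle.

```bash
python3 -m crank '[[0,0,0,0,0,-15,-0.6],[0,0,0,0,0,-20,-0.6],[0,0,0,0,0,-25,-0.6],[0,0,0,0,0,-25,-0.6],[0,0,0,-10,0,-30,-0.6],[0,0,0,-10,0,-20,-0.6],[0,0,0,0,0,0,-0.6]]'
python3 - <<'E'
from h import *
remp(lean(.142),np.array([.392,.263,.183]))
p=eyes.get_image('wrist');save(p,'w27')
for n in ('wrist','scene','top'):
  p=eyes.get_image(n)
  if n!='wrist': save(p,n+'27')
  for q in ('gauge','gauge_tray','lever_grip','mug','star_cutter','red_tub'):
    for a in spotter.mark_of(q,p)[:1]: print(n,q,np.round(a['centre'],4),round(a['confidence'],2),(Rz(PSI).inv().apply(a['centre']-S0)*1e3).round(1) if q[0]=='l' else '')
E
```

```text
t: 31.62
tool_pos: [0.32, 0.2526, 0.3033]
tool_rot: [-0.175, 2.441, 0.063]
contact_force: [1.3, -0.4, 1.0]
opening: 0.0683
rot cur [ 0.001 -0.003  0.001] mm cur [2.12e+01 1.00e-01 1.39e+02] mm tgt [2.16e+01 1.00e-01 1.39e+02] world [  72.    10.4 -120.3]
t 31.62 tcp [0.32   0.2526 0.3033] F [ 1.3 -0.4  1. ] open 0.0683 q [ 0.55 -0.6   2.35 -0.38  0.77 -0.97]
wrist gauge [0.5719 0.2898 0.0073] 0.85 
scene gauge [0.5747 0.2868 0.0063] 0.73 
scene gauge_tray [ 0.5771  0.2921 -0.0013] 0.94 
scene lever_grip [ 0.5986 -0.1439  0.2101] 0.52 [ -47.8 -144.   210.1]
scene mug [ 0.5098 -0.3312 -0.0016] 0.55 
scene star_cutter [ 0.3812 -0.0985 -0.002 ] 0.57 
scene red_tub [0.573  0.2872 0.0064] 0.72 
top gauge [0.5731 0.2905 0.0047] 0.95 
top gauge_tray [ 0.5716  0.2874 -0.0039] 0.58 
top lever_grip [ 0.6648 -0.0112  0.0631] 0.69 [-0.7 -3.3 63.1]
top mug [ 0.5141 -0.3328 -0.0047] 0.72 
top star_cutter [ 0.381  -0.0987  0.0023] 0.45 
top red_tub [0.7518 0.2987 0.0014] 0.87
```

View pics/w27.png

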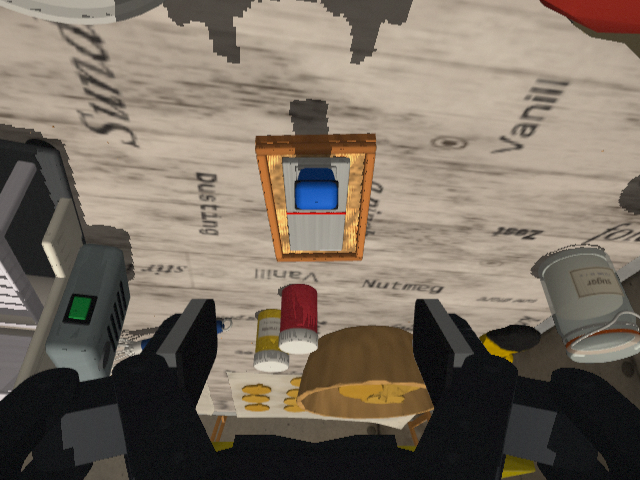

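View pics/scene27.png

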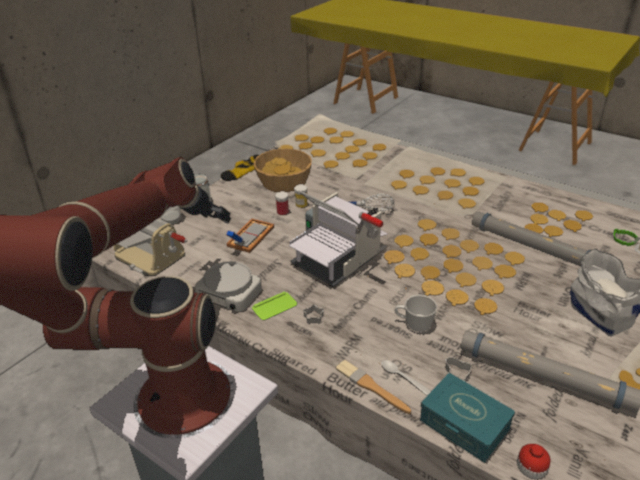

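The gauge is centred in its tray (mark within 3 mm of where it started), the lever is still at about 0.91 rad, the bystanders haven't moved and the hand is clear. Handing in.

```bash
python3 -m crank '[[0,0,0,-5,0,-15,-0.6],[0,0,0,0,0,0,-0.6],[0,0,0,0,0,0,-0.6]]'
python3 -c "
from h import *
print(ctrl.finish_job())"
```

```text
t: 32.97
tool_pos: [0.3139, 0.251, 0.3126]
tool_rot: [-0.176, 2.451, 0.057]
contact_force: [-0.2, -0.0, -0.9]
opening: 0.0682
the job is handed in; nothing more can be done
None
```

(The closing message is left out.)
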